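# Lock up printing blocks in the spring jig

### The job

Draw the jig's sprung arm back with the retaining pin: put the pin down through the arm's eye, pull the arm back with it, push the pin home through the eye and the keeper hole, and let go. With the arm pinned back, lay all the printing blocks (there may be two or three) flat on the board in one row along the paper strip, side by side up to the fixed edge, every tab pointing to the side where the arm's pivot post stands. Then pull the pin out so that the arm swings shut and squeezes the row against the fixed edge, and put the pin back in its stand; leave the other things on the bench alone.

Things in the scene. Friction and masses are not known exactly. Their poses are not given: they have to be found in the camera images.
- jig: plywood board 280 x 360 x 12 mm lying on the bench; origin at the centre of its underside, z up. It does not move. The row of blocks runs along its y, over the pale paper strip (68 mm wide, on the board's x = 0 line). Row limits: fixed edge at the +y end, spring arm at the -y end. The board's top is 12 mm above the bench. The post on which the arm turns (the pivot axis) stands on its +x side at x = 115, y = -10 mm of the jig, radius 13, top 72 mm above the bench
- fixed_edge: dark wooden bar screwed to the board, 100 mm along jig x, 16 mm thick, 26 mm high above the board; its face towards -y is the fixed edge and lies 150 mm from the jig origin along jig y. Origin: centre of its underside; axes as the jig's
- spring_hinge (a joint): angle of the curved sprung steel arm about its vertical pivot, rad: 0 = at its stop near the fixed edge (as at the start), growing as the arm is drawn back away from the fixed edge, anticlockwise from above; stops at 1.15. A spring always pulls it to 0: about 3 N at the eye at 0, 6.5 N at 1.0, with some damping. At 1.0 its eye is over the keeper hole. With three blocks in the row it rests at about 0.5, with two about 0.15
- eye_mouth (a point): centre of the mouth, at the top, of the eye: an 18 mm hole right through the 34 mm square, 14 mm thick end plate of the arm, 200 mm from the pivot axis; its top is 66 mm and its underside 52 mm above the bench
- spring_arm: the curved sprung steel arm; origin on its vertical pivot axis, 59 mm above the bench; its z up, the eye lies on its -x axis, and the +y side of its curve faces the fixed edge. A vertical round nub (radius 12 mm, 30 to 66 mm above the bench) at the top of the curve, at x = -120, y = 30 mm, presses on the last block
- keeper_hole (a point): mouth of a 15 mm hole that goes straight down through a raised 50 mm square dark wooden keeper and the board; the mouth is 40 mm above the bench, the hole 40 mm deep. It lies on the circle that the eye runs on
- pin_grip (a point): centre of the round wooden handle (24 mm diameter, 46 mm high) of the retaining pin; z along the pin, away from the tip. Below the handle a collar, 28 mm diameter, 5 mm thick, then a 12 mm steel shank 62 mm long, its last 8 mm tapered to 6 mm. The shank's tip is 90 mm below this point, the collar's underside 28 mm below it. Pushed home through the eye and the keeper, the collar rests on the eye and the tip is 4 mm above the bench
- pin_tip (a point): tip of the pin's shank, 90 mm below the centre of the handle
- stand_hole (a point): mouth of the 18 mm hole in the pin's wooden stand (75 x 80 x 66 mm, fixed to the bench); mouth 66 mm above the bench, hole right through. At the start the pin stands in it with its collar on the wood
- block1_c (a point): centre of a wooden printing block, 64 (its x) x 42 (its y) x 40 mm high, half-way up; z up, x towards its tab: a low tongue on one end, 14 mm long, 20 mm wide and 10 mm high, level with the underside, so that the block is 78 mm long over all. Above the tab both 64 mm ends are flat. About 80 g; may be absent
- block1_tab (a point): end of that block's tab, 46 mm from the block's centre, 5 mm above its underside; may be absent
- block2_c (a point): centre of a wooden printing block, 64 (its x) x 42 (its y) x 40 mm high, half-way up; z up, x towards its tab: a low tongue on one end, 14 mm long, 20 mm wide and 10 mm high, level with the underside, so that the block is 78 mm long over all. Above the tab both 64 mm ends are flat. About 80 g; may be absent
- block2_tab (a point): end of that block's tab, 46 mm from the block's centre, 5 mm above its underside; may be absent
- block3_c (a point): centre of a wooden printing block, 64 (its x) x 42 (its y) x 40 mm high, half-way up; z up, x towards its tab: a low tongue on one end, 14 mm long, 20 mm wide and 10 mm high, level with the underside, so that the block is 78 mm long over all. Above the tab both 64 mm ends are flat. About 80 g; may be absent
- block3_tab (a point): end of that block's tab, 46 mm from the block's centre, 5 mm above its underside; may be absent
- block4_c (a point): centre of a wooden printing block, 64 (its x) x 42 (its y) x 40 mm high, half-way up; z up, x towards its tab: a low tongue on one end, 14 mm long, 20 mm wide and 10 mm high, level with the underside, so that the block is 78 mm long over all. Above the tab both 64 mm ends are flat. About 80 g; may be absent
- block4_tab (a point): end of that block's tab, 46 mm from the block's centre, 5 mm above its underside; may be absent
- ink_tin: ink tin, 50 mm diameter, 60 mm high; origin at its underside; not part of the job, leave it alone
- glass_jar: glass jar, 72 mm diameter, 100 mm high; origin at its underside; not part of the job, leave it alone
- tape_roll: roll of paper tape lying flat, 100 mm diameter, 25 mm high; origin at its underside; not part of the job, leave it alone
- brush1: brush 200 mm long, lying flat; origin at its underside; not part of the job, leave it alone
- baren: round rubbing pad 90 mm diameter with a knob, 35 mm high; origin at its underside; not part of the job, leave it alone
- water_cup: white cup, 84 mm diameter, 80 mm high; origin at its underside; not part of the job, leave it alone
- stone: whetstone 110 x 50 x 25 mm; origin at its underside; not part of the job, leave it alone

How it is judged (in metres and radians):
On the way, in this order (a step that is already met when the one before it is completed fails the run):
1. the arm is drawn back and held by the pin alone, which stands home through the eye and the keeper hole (horizontal distance between pin_tip and keeper_hole below 0.008 m and height (world z) of pin_tip below 0.02 m and horizontal distance between eye_mouth and pin_grip below 0.02 m and value of joint spring_hinge above 0.9 rad and contact force between the fingers and pin below 0.1 N), for 0.3 s.
2. with the arm still pinned back, all the blocks lie flat in the row on the strip, tabs to the pivot side, let go (horizontal distance between pin_tip and keeper_hole below 0.008 m and height (world z) of pin_tip below 0.02 m and horizontal distance between eye_mouth and pin_grip below 0.02 m and value of joint spring_hinge above 0.9 rad and x of block1_c in the frame of jig between -0.014 and 0.014 m and y of block1_c in the frame of jig between 0 and 0.134 m and height (world z) of each of block1_c, block2_c, block3_c, block4_c below 0.037 m and angle between each of block1_c, block2_c, block3_c, block4_c's own z axis and vertical below 0.12 rad and x of each of block1_tab, block2_tab, block3_tab, block4_tab in the frame of jig above 0.025 m and angle between the x axis of each of block1_c, block2_c, block3_c, block4_c and the x axis of jig, either way round below 0.2 rad and x of block2_c in the frame of jig between -0.014 and 0.014 m and y of block2_c in the frame of jig between 0 and 0.134 m and x of block3_c in the frame of jig between -0.014 and 0.014 m and y of block3_c in the frame of jig between 0 and 0.134 m and x of block4_c in the frame of jig between -0.014 and 0.014 m and y of block4_c in the frame of jig between 0 and 0.134 m and contact force between the fingers and block1 below 0.1 N and contact force between the fingers and block2 below 0.1 N and contact force between the fingers and block3 below 0.1 N and contact force between the fingers and block4 below 0.1 N), for 0.3 s.
At the end, for the whole second after the job is handed in: Every block present lies flat on the board, its centre within 14 mm of the strip's centre line, squared to the jig within 0.2 rad, tab towards the pivot side; the row is squeezed, with over 1 N, between the released arm and the fixed edge; the pin stands home in its stand; blocks and pin at rest (x of block1_c in the frame of jig between -0.014 and 0.014 m and y of block1_c in the frame of jig between 0 and 0.134 m and height (world z) of each of block1_c, block2_c, block3_c, block4_c below 0.037 m and angle between each of block1_c, block2_c, block3_c, block4_c's own z axis and vertical below 0.12 rad and x of each of block1_tab, block2_tab, block3_tab, block4_tab in the frame of jig above 0.025 m and angle between the x axis of each of block1_c, block2_c, block3_c, block4_c and the x axis of jig, either way round below 0.2 rad and x of block2_c in the frame of jig between -0.014 and 0.014 m and y of block2_c in the frame of jig between 0 and 0.134 m and x of block3_c in the frame of jig between -0.014 and 0.014 m and y of block3_c in the frame of jig between 0 and 0.134 m and x of block4_c in the frame of jig between -0.014 and 0.014 m and y of block4_c in the frame of jig between 0 and 0.134 m and linear speed of each of block1, block2, block3, block4, pin below 0.02 m/s and (contact force between fixed_edge and block1 above 1 N or contact force between fixed_edge and block2 above 1 N or contact force between fixed_edge and block3 above 1 N or contact force between fixed_edge and block4 above 1 N) and (contact force between spring_arm and block1 above 1 N or contact force between spring_arm and block2 above 1 N or contact force between spring_arm and block3 above 1 N or contact force between spring_arm and block4 above 1 N) and horizontal distance between pin_tip and stand_hole below 0.012 m and height (world z) of pin_tip below 0.012 m and angle between pin_grip's own z axis and vertical below 0.25 rad); the robot touches nothing.
It fails at once if another thing on the bench is shoved away (over 40 mm) (distance of any of ink_tin, glass_jar, tape_roll, brush1, baren, water_cup, stone from where it was at the start of the episode above 0.04 m).
Of block1, block2, block3, block4 only 2 to 3 are there at a start; the rules pass over those that are not, and their reading is None.
At some moment in a run one of block1, block2, block3, block4 may be knocked a few centimetres aside while the robot is not near it.
It also fails if it takes over 210 s, if anything falls off the work surface, if the arm or the gripper's body presses on something with over 40 N, if the wrist force passes 120 N, or if a joint passes its speed limit or range.

### The arm

A 6-joint arm with a two-finger parallel gripper is mounted at the origin on the work surface. World frame = base frame: x ahead of the robot, y to its left, z up, the work surface at z = 0. Lengths are in m, angles in degrees, forces in N, time in s.
With the tool pointing down it reaches from about 0.375 to 0.9 m from the base axis. Payload 3.1 kg.
Tool frame: the origin (TCP) lies at the very end of the fingers, on their centre line; the grasp point (between the pads) lies 19 mm behind it; z points along the fingers, y is the direction in which the jaws open and shut (so a half turn about z gives the same grasp; the last joint's range is limited). The gripper opens to 87 mm and grips with 3 to 60 N. Pads are 19 mm wide; open, the fingers measure 117 mm over their backs; the gripper's body (75 mm by 190 mm) begins 51 mm behind the grasp point.
Start: joints at [62.195, 30.224, 82.088, -0, 67.689, -10.227], TCP at [0.189, 0.596, 0.223] pointing down, gripper open.
Joint ranges: [-176.69, 176.69], [-43.24, 126.21], [12.49, 139.97], [-82, 262], [0, 151.66], [-163.58, 163.58]. Speed limits (degrees/s): [159.86, 159.86, 180, 180, 180, 180].

### API

Orientations are given as a 3x3 rotation matrix whose columns are the frame's x, y, z axes.
In Python, from rig import readout, capture, camera_model, bot, spot_in, regions_of gives the robot as it stands.
- The arm moves only by the tool send_rows, never from a script. Its argument "moves" is a list that holds one entry, the list of rows, each a list of 7 numbers: the turn, a rotation vector about the tool's x, y, z in degrees, then the shift along the tool's x, y, z in cm, then the opening, from -1 (shut) to 1 (fully open). A call has exactly 5 rows; each row shifts and turns the commanded pose from where the row before left it, along the tool's axes as they then stand; what a row does not reach is not made up. A row lasts 1/10 s, in which the tool goes at most 50 mm and 8.59 degrees, less where a joint would pass 70% of its speed; a pose out of reach is approached as far as the arm can. A call with a gripper value outside its range is refused whole. The fingers move at their own pace and stop on an object; the grip force is fixed at half the most. Time passes only in rows, so rows that do not move let the fingers close, or fill a call up. It gives the time, the measured TCP pose, the force and the opening at its end, in the units of the state.
- readout.read_state(): the state, without advancing time (a new reading comes with each control period).
- capture(name): name is "scene" or "top" or "wrist"; returns the picture (480x640x3 uint8, blue, green, red); there is no depth.
- camera_model(name): a dict with "camera_matrix" (3x3 intrinsics, pixels), "k1" (the pictures are not rectified: a ray, as slopes to the right and down, at radius r is drawn at 1 + k1 r^2 times it, then the intrinsics apply), "pose" (4x4, takes a point from camera to world coordinates). Camera axes: x right, y up, looking along -z (the intrinsics and any distortion apply to the point x, -y, -z); pixel columns grow to the right and rows downward; lengths in m; the calibration is good to about 2 mm. A picture is of the moment at which its call begins: read the wrist's pose just before it. camera_model takes no time and is no camera call; for the wrist camera it gives the pose at the moment of the call.
- bot.hand_in(): hands the job in, once; it reports no verdict.
Trained networks look in the newest picture that a camera, given by its name, has taken for a name from the list of things; names that differ only in an ending like _2 or _b are one class to them, and where a whole thing is asked for, a point or a joint stands for the part that bears it (a point fixed in the world has none). Each returns a list of dicts, best first, with "p" (0 to 1); they miss things now and then, are a little off and sometimes report something else, mostly with a low value. They report only what shows in the picture. A call takes as long as a camera call.
- spot_in(camera, thing): "location" ([x, y, z] in m, in world coordinates, good to about 4 mm: the middle of the surface that is visible of it).
- regions_of(camera, thing): "mask" (480x640 bool, what is visible of it).
The state is a dict: "time_s": time; "joint_positions": joint angles; "qvel": joint speeds; "tau": joint torques, N m; "position": TCP position; "tcp_rot": TCP orientation; "force": force on the tool from outside, world axes, zero at the start; "moment": the same for the moment, N m; "opening": opening from 0.0 (shut) to 1.0 (fully open).
Only numpy, scipy, OpenCV 4.12 (cv2) and the standard library are available. Lean on these libraries where they do the work, as an engineer would, in place of code of your own. Each camera call takes 0.05 s, during which the arm holds its last target. There are 200 camera calls.

## Working session

There is one attempt and no reset: what is moved stays moved. The work goes in short steps, Python scripts to look and compute and a tool call to move; the robot and the scene stay as the last step left them, time stands still between calls to the robot, and variables do not carry over. Pictures are saved under pics/ and viewed, about 12 in all and at most 16, crops included, and the job is handed in when it is done.

Besides the shell and the picture viewer there is one more tool, called after "Emit:" as a command line: name --argument value ..., lists and objects as JSON in quotes. send_rows: Moves the arm, as the interface text tells. Its arguments: {"type":"object","properties":{"moves":{"type":"array","items":{"type":"array","items":{"type":"array","items":{"type":"number"}}}}},"required":["moves"]}

```bash
ls; mkdir -p pics; python3 - <<'E'
from rig import readout, capture, camera_model, bot, spot_in, regions_of
import cv2, numpy as np
s=readout.read_state(); print({k:np.round(v,3).tolist() for k,v in s.items()})
a=capture("scene"); b=capture("top")
cv2.imwrite("pics/scene0.png",a); cv2.imwrite("pics/top0.png",b)
for c in("scene","top"):
    m=camera_model(c); print(c,np.round(m["camera_matrix"],1).tolist(),m["k1"],np.round(m["pose"],3).tolist())
    for t in["jig","fixed_edge","spring_arm","eye_mouth","keeper_hole","pin_grip","stand_hole","block1_c","block1_tab","ink_tin","glass_jar","tape_roll","brush1","baren","water_cup","stone"]:
        print(c,t,[(np.round(d["location"],3).tolist(),round(float(d["p"]),2)) for d in spot_in(c,t)][:5])
E
```

```text
pics
{'time_s': 0.0, 'joint_positions': [62.197, 30.281, 82.157, 0.0, 67.688, -10.229], 'qvel': [-0.021, -0.079, -0.076, -0.036, 0.017, -0.038], 'tau': [0.0, -44.003, -17.659, 0.063, 0.058, -0.0], 'position': [0.188, 0.595, 0.222], 'tcp_rot': [[-0.953, 0.302, -0.001], [0.302, 0.953, -0.002], [0.0, -0.002, -1.0]], 'force': [-0.186, -0.055, -0.276], 'moment': [-0.033, -0.041, 0.002], 'opening': 1.002}
scene [[487.6, 0.0, 325.6], [0.0, 487.6, 240.5], [0.0, 0.0, 1.0]] -0.03760141402738961 [[0.395, -0.599, 0.696, 1.548], [0.919, 0.261, -0.296, -0.372], [-0.005, 0.757, 0.654, 0.998], [0.0, 0.0, 0.0, 1.0]]
scene jig [([0.565, 0.186, 0.012], 0.59)]
scene fixed_edge [([0.549, 0.352, 0.034], 0.8), ([0.757, -0.18, 0.074], 0.17)]
scene spring_arm [([0.561, 0.255, 0.063], 0.81)]
scene eye_mouth [([0.563, 0.261, 0.067], 0.54), ([0.609, -0.274, 0.031], 0.3)]
scene keeper_hole [([0.567, 0.188, 0.012], 0.71)]
scene pin_grip [([0.516, -0.411, 0.095], 0.75)]
scene stand_hole [([0.538, -0.432, 0.06], 0.89), ([0.564, 0.259, 0.067], 0.15)]
scene block1_c []
scene block1_tab [([0.561, 0.255, 0.064], 0.56),
[... 724 characters left out ...]
.2, 0.014], 0.48)]
top eye_mouth []
top keeper_hole [([0.535, 0.201, 0.012], 0.95), ([0.583, 0.524, 0.03], 0.51)]
top pin_grip [([0.502, -0.412, 0.112], 0.53)]
top stand_hole [([0.501, -0.421, 0.065], 0.88)]
top block1_c []
top block1_tab [([0.582, 0.525, 0.028], 0.52)]
top ink_tin [([0.532, -0.189, 0.06], 0.8), ([0.441, -0.119, 0.038], 0.61)]
top glass_jar [([0.72, -0.176, 0.099], 0.9), ([0.534, 0.2, 0.016], 0.34)]
top tape_roll [([0.743, -0.295, 0.02], 0.79)]
top brush1 [([0.362, -0.49, 0.014], 0.69)]
top baren [([0.779, 0.106, 0.013], 0.85), ([0.532, -0.19, 0.06], 0.41)]
top water_cup [([0.365, 0.533, 0.033], 0.56)]
top stone [([0.582, 0.525, 0.025], 0.71), ([0.595, -0.263, 0.037], 0.55)]
```

View pics/top0.png

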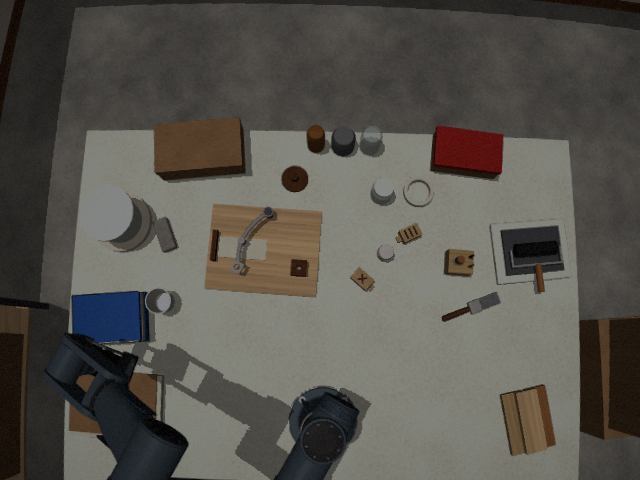

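View pics/scene0.png

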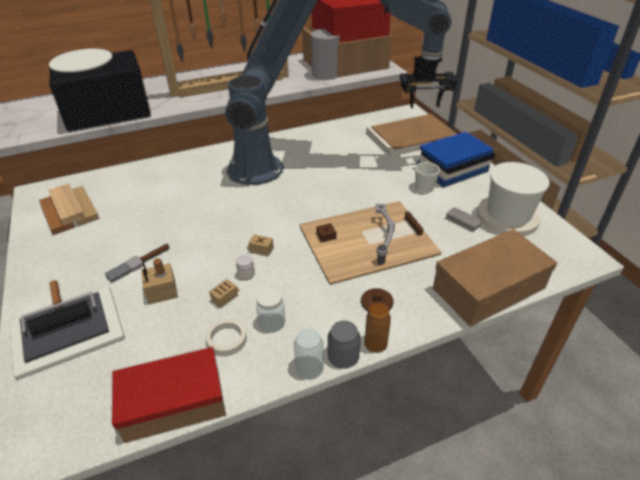

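```bash
cat > h.py <<'E'
from rig import readout, capture, camera_model, bot, spot_in, regions_of
import cv2, numpy as np
from scipy.spatial.transform import Rotation as Ro
np.set_printoptions(suppress=True,precision=4)
def st():
    s=readout.read_state(); return s,np.array(s["position"]),np.array(s["tcp_rot"])
def proj(cm,P):
    P=np.atleast_2d(np.asarray(P,float)); T=np.linalg.inv(cm["pose"]); q=P@T[:3,:3].T+T[:3,3]
    a=np.c_[q[:,0],-q[:,1]]/-q[:,2:]; r=(a**2).sum(1,keepdims=True); a=a*(1+cm["k1"]*r)
    K=np.array(cm["camera_matrix"]); return a@K[:2,:2].T+K[:2,2]
def ray(cm,uv):
    K=np.array(cm["camera_matrix"]); uv=np.atleast_2d(np.asarray(uv,float))
    a=cv2.undistortPoints(uv[:,None,:],K,np.array([cm["k1"],0,0,0,0.]))[:,0]
    # inverse iterate for accuracy
    d=np.c_[a[:,0],-a[:,1],-np.ones(len(a))]@np.array(cm["pose"])[:3,:3].T
    return np.array(cm["pose"])[:3,3],d
def onz(cm,uv,z):
    o,d=ray(cm,uv); return o+d*((z-o[2])/d[:,2:])
def tri(obs):  # [(cm,uv)...] -> point, residual
    A=np.zeros((3,3));b=np.zeros(3)
    for cm,uv in obs:
        o,d=ray(cm,uv); d=d[0]/np.linalg.norm(d); M=np.eye(3)-np.outer(d,d); A+=M; b+=M@o
    return np.linalg.solve(A,b)
def yawR(x_deg):  # tool down, tool x axis at world heading x_deg
    c,s=np.cos(np.radians(x_deg)),np.sin(np.radians(x_deg)); return np.array([[c,s,0],[s,-c,0],[0,0,-1]])
def go(pos,R=None):
    """whole turn (rotvec deg, tool) then shift (cm) in the turned tool frame"""
    s,p,R0=st(); R=R0 if R is None else R
    rv=Ro.from_matrix(R0.T@R).as_rotvec(degrees=True); d=R.T@(np.array(pos)-p)*100
    print("at",p,"turn",np.round(rv,2),"shift_cm",np.round(d,2),"n",np.linalg.norm(d))
def shot(name,cam="wrist",boxscale=None):
    cm=camera_model(cam); im=capture(cam); cv2.imwrite(f"pics/{name}.png",im); np.save(f"pics/{name}.npy",cm,allow_pickle=True); return cm,im
def load(name): return np.load(f"pics/{name}.npy",allow_pickle=True).item(), cv2.imread(f"pics/{name}.png")
E
python3 - <<'E'
from h import *
s,p,R=st(); cm=camera_model("wrist"); T=np.array(cm["pose"])
print(cm["camera_matrix"],cm["k1"]); print(R.T@(T[:3,3]-p), R.T@T[:3,:3])
top=camera_model("top")
for n,uv,z in[("jig TL",(214,204),.012),("TR",(322,211),.012),("BR",(317,297),.012),("BL",(205,288),.012),("pivot",(268,212),.072),("keeper",(299,268),.04),("eye",(239,268),.066),("b1",(362,279),.04),("b2",(409,233),.04),("pin",(460,260),.117)]:
    print(n,onz(top,uv,z)[0])
go([.47,.12,.45],yawR(180))
E
```

```text
[[337.336    0.     315.8516]
 [  0.     337.336  234.1   ]
 [  0.       0.       1.    ]] -0.00541841866230832
[ 0.0827 -0.0007 -0.1624] [[ 0.0003  0.9542  0.299 ]
 [ 1.     -0.0003  0.0001]
 [ 0.0002  0.299  -0.9542]]
jig TL [0.6826 0.3704 0.012 ]
TR [0.6659 0.0145 0.012 ]
BR [0.3859 0.0248 0.012 ]
BL [0.4058 0.3854 0.012 ]
pivot [0.6462 0.1847 0.072 ]
keeper [0.4745 0.0833 0.04  ]
eye [0.4674 0.2696 0.066 ]
b1 [ 0.4437 -0.1159  0.04  ]
b2 [ 0.5939 -0.2655  0.04  ]
pin [ 0.4997 -0.4106  0.117 ]
at [0.1887 0.5958 0.2225] turn [ -0.     0.   -17.58] shift_cm [-28.13 -47.58 -22.75] n 59.770113857264306
```

Emit:
send_rows --moves '[[[0,0,-5.86,0,0,-0.5,1],[0,0,-5.86,0,0,-0.5,1],[0,0,-5.86,0,0,-0.5,1],[0,0,0,-2.83,-3.59,-0.3,1],[0,0,0,-2.83,-3.59,-0.3,1]]]'

```text
time_s: 2.2
position: [0.2453, 0.524, 0.2436]
tcp_rot: [[-1.0, -0.003, 0.001], [-0.003, 1.0, 0.001], [-0.001, 0.001, -1.0]]
force: [1.0, -0.9, -0.3]
opening: 1.003
```

Emit:
send_rows --moves '[[[0,0,0,-2.83,-3.59,-0.3,1],[0,0,0,-2.83,-3.59,-0.3,1],[0,0,0,-2.83,-3.59,-0.3,1],[0,0,0,-2.83,-3.59,-0.3,1],[0,0,0,-2.83,-3.59,-0.3,1]]]'

```text
time_s: 2.7
position: [0.3878, 0.3431, 0.2589]
tcp_rot: [[-1.0, -0.0, 0.001], [-0.0, 1.0, 0.0], [-0.001, 0.0, -1.0]]
force: [-0.3, -0.1, -0.2]
opening: 0.997
```

Emit:
send_rows --moves '[[[0,0,0,-2.83,-3.59,-0.3,1],[0,0,0,-2.83,-3.59,-0.3,1],[0,0,0,-2.83,-3.59,-0.3,1],[0,0,0,-2.83,-3.59,-0.3,1],[0,0,0,0,0,0,1]]]'

```text
time_s: 3.2
position: [0.5046, 0.1967, 0.2713]
tcp_rot: [[-1.0, 0.006, 0.005], [0.006, 1.0, -0.001], [-0.005, -0.001, -1.0]]
force: [-0.5, 0.2, -0.5]
opening: 1.002
```

```bash
python3 - <<'E'
from h import *
print(*st()[1:])
cm,im=shot("jigA")
for t in["jig","fixed_edge","spring_arm","eye_mouth","keeper_hole"]:
    print(t,[(d["location"],round(float(d["p"]),2),proj(cm,d["location"])[0].round()) for d in spot_in("wrist",t)][:3])
E
```

```text
[0.5046 0.1967 0.2713] [[-1.      0.0062  0.0048]
 [ 0.0062  1.     -0.0014]
 [-0.0048 -0.0013 -1.    ]]
jig [([0.5107, 0.2073, 0.0108], 0.91, array([325., 201.])), ([0.5455, 0.2635, 0.0707], 0.45, array([376., 241.]))]
fixed_edge [([0.545, 0.3559, 0.0372], 0.97, array([446., 232.])), ([0.4449, -0.1095, 0.038], 0.44, array([ 49., 151.]))]
spring_arm [([0.5478, 0.259, 0.064], 0.76, array([371., 241.])), ([0.586, -0.2294, 0.0122], 0.52, array([  1., 258.]))]
eye_mouth [([0.5488, 0.2595, 0.068], 0.93, array([372., 243.])), ([0.7745, 0.1097, 0.0103], 0.71, array([260., 372.]))]
keeper_hole [([0.5063, 0.2034, 0.0144], 0.65, array([322., 198.]))]
```

View pics/jigA.png

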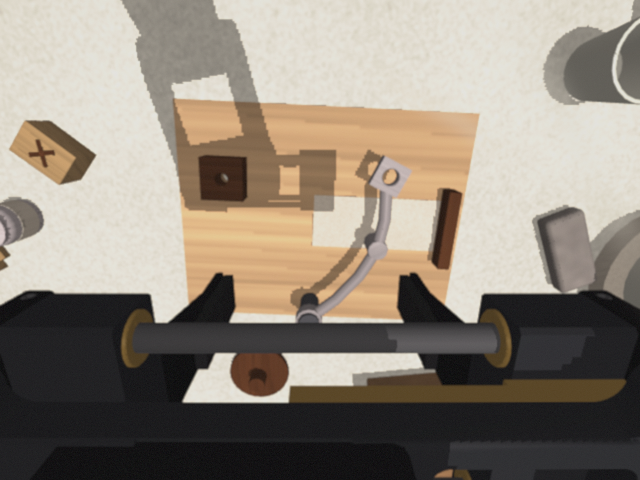

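```bash
python3 - <<'E'
from h import *
cm,im=load("jigA")
g=lambda uv,z:onz(cm,uv,z)[0]
a=g((174,98.5),.012);b=g((479,114),.012);d=b-a
print("cornerA",a,"B",b,np.linalg.norm(d[:2]),"jig yaw",np.degrees(np.arctan2(-d[0],d[1])))
psi=np.arctan2(-d[0],d[1]); Rj=np.array([[np.cos(psi),-np.sin(psi)],[np.sin(psi),np.cos(psi)]])
o=(a+b)[:2]/2+Rj@[.14,0]; print("jig origin",o)
for n,uv,z in[("eye",(391,176.5),.066),("keep",(224,177),.04),("pivot",(309,313),.072),("edgefaceT",(446,189),.038),("edgefaceB",(436,265),.038),("stripTL",(313,195),.012),("stripBL",(312,246),.012)]:
    P=g(uv,z); print(n,P,"jig",Rj.T@(P[:2]-o))
e=g((391,176.5),.066);k=g((224,177),.04); pv=o+Rj@[.115,-.01]
for q in(e,k): v=q[:2]-pv; print(np.linalg.norm(v),np.degrees(np.arctan2(v[1],v[0])))
E
```

```text
cornerA [0.3885 0.0313 0.012 ] B [0.4076 0.3886 0.012 ] 0.35780489229032125 jig yaw -3.063988360824376
jig origin [0.5379 0.2024]
eye [0.4728 0.2774 0.066 ] jig [-0.0689  0.0714]
keep [0.4759 0.0892 0.04  ] jig [-0.0558 -0.1164]
pivot [0.6365 0.1867 0.072 ] jig [ 0.0994 -0.0105]
edgefaceT [0.4918 0.3494 0.038 ] jig [-0.0538  0.1443]
edgefaceB [0.5887 0.3475 0.038 ] jig [0.0431 0.1476]
stripTL [0.5032 0.1921 0.012 ] jig [-0.0341 -0.0121]
stripBL [0.5716 0.1902 0.012 ] jig [ 0.0344 -0.0104]
0.20115207890000444 153.065969679609
0.2011829495227394 -151.1451831576492
```

Emit:
send_rows --moves '[[[0,0,0,0.3,-4.8,0,1],[0,0,0,0.3,-4.8,0,1],[0,0,0,0.3,-4.8,0,1],[0,0,0,0.3,-4.8,0,1],[0,0,0,0.3,-4.8,0,1]]]'

```text
time_s: 4.0
position: [0.4845, -0.0393, 0.2708]
tcp_rot: [[-1.0, -0.003, 0.0], [-0.003, 1.0, 0.0], [-0.0, 0.0, -1.0]]
force: [0.7, 0.8, -1.0]
opening: 1.0
```

Emit:
send_rows --moves '[[[0,0,0,0.3,-4.8,0,1],[0,0,0,0.3,-4.8,0,1],[0,0,0,0.3,-4.8,0,1],[0,0,0,0,0,0,1],[0,0,0,0,0,0,1]]]'

```text
time_s: 4.5
position: [0.4758, -0.1827, 0.2703]
tcp_rot: [[-1.0, 0.001, -0.001], [0.001, 1.0, 0.001], [0.001, 0.001, -1.0]]
force: [-0.0, 0.9, 0.4]
opening: 1.002
```

```bash
python3 - <<'E'
from h import *
print(st()[1])
shot("blkA")
E
```

```text
[ 0.4758 -0.1827  0.2703]
```

Emit:
send_rows --moves '[[[0,0,0,0.3,-4.4,0,1],[0,0,0,0.3,-4.4,0,1],[0,0,0,0.3,-4.4,0,1],[0,0,0,0.3,-4.4,0,1],[0,0,0,0.3,-4.4,0,1]]]'

```text
time_s: 5.05
position: [0.4621, -0.4017, 0.2706]
tcp_rot: [[-1.0, -0.004, -0.0], [-0.004, 1.0, 0.001], [0.0, 0.001, -1.0]]
force: [0.5, -0.1, 0.1]
opening: 1.001
```

Emit:
send_rows --moves '[[[0,0,0,0,0,0,1],[0,0,0,0,0,0,1],[0,0,0,0,0,0,1],[0,0,0,0,0,0,1],[0,0,0,0,0,0,1]]]'

```text
time_s: 5.55
position: [0.4616, -0.4014, 0.2708]
tcp_rot: [[-1.0, -0.002, -0.0], [-0.002, 1.0, 0.0], [0.0, 0.0, -1.0]]
force: [0.4, -1.2, -0.2]
opening: 0.997
```

```bash
python3 - <<'E'
from h import *
print(st()[1])
cm,im=shot("pinA")
for t in["pin_grip","stand_hole","block1_c","block2_c"]:
    print(t,[(d["location"],round(float(d["p"]),2),proj(cm,d["location"])[0].round()) for d in spot_in("wrist",t)][:3])
a=load("blkA")[1]
cv2.imwrite("pics/v1.png",np.vstack([a[:300],im[:300]]))
E
```

```text
[ 0.4616 -0.4014  0.2708]
pin_grip [([0.5002, -0.4138, 0.1145], 0.79, array([304., 255.]))]
stand_hole [([0.4863, -0.4305, 0.0666], 0.92, array([291., 228.])), ([0.7057, -0.3071, 0.0278], 0.65, array([381., 367.]))]
block1_c []
block2_c [([0.4993, -0.4208, 0.1119], 0.3, array([297., 253.]))]
```

View pics/v1.png

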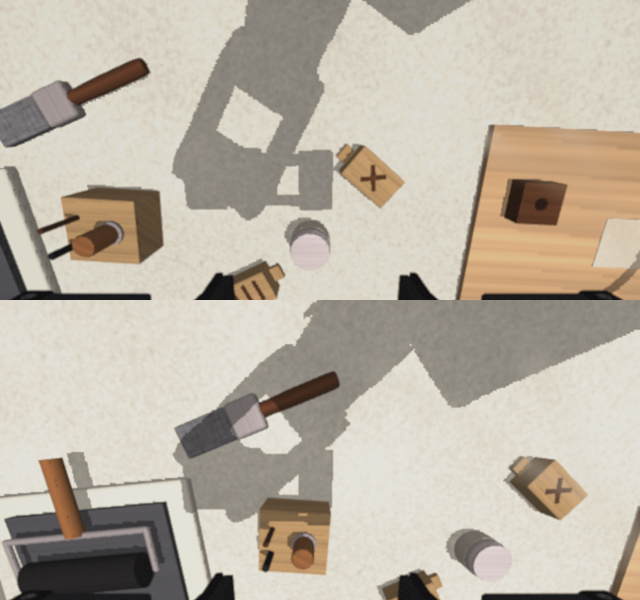

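```bash
python3 - <<'E'
from h import *
a=load("blkA")[1][170:300,0:180]; b=load("pinA")[1][180:310,240:360]
f=lambda i:cv2.resize(i,None,fx=4,fy=4,interpolation=cv2.INTER_CUBIC)
c=cv2.resize(f(a),(390*180//130+10,390)); 
d=cv2.resize(f(b),(240,260))
cv2.imwrite("pics/v2.png",np.hstack([cv2.resize(a,(540,390)),cv2.resize(b,None,fx=2,fy=3)]))
E
```

```text
(no output)
```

View pics/v2.png

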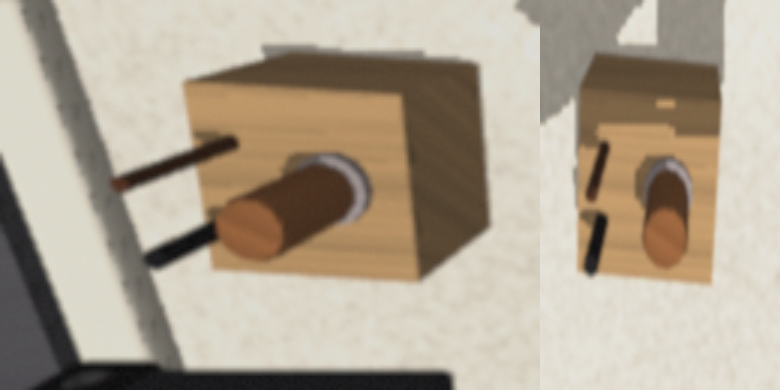

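```bash
python3 - <<'E'
from h import *
A=load("blkA")[0];B=load("pinA")[0]
for n,u,v in[("pintop",(83.3,246.7),(302.5,259.3)),("collar",(110,233),(304,239)),("peg1top",(40,231.7),(266,246)),("peg1base",(78.3,217.7),(272,228.3)),("peg2top",(50.7,257.3),(266,270))]:
    P=tri([(A,u),(B,v)]); print(n,P,proj(A,P)-u,proj(B,P)-v)
# blocks in A (z=.04 top) ; X block corners & tab
for n,uv,z in[("X",(373,177),.04),("top",(363,145),.04),("right",(404,182),.04),("bot",(382,206),.04),("left",(340,171),.04),("tab",(345,152),.01)]: print(n,onz(A,uv,z)[0])
# stand top corners in B
for uv in[((584-540)/2+240,125/3+180),((720-540)/2+240,140/3+180),((712-540)/2+240,282/3+180),((580-540)/2+240,272/3+180)]: print(onz(B,uv,.066)[0])
for c in["top","scene"]:
  pass
E
```

```text
pintop [ 0.505  -0.4154  0.1156] [[ 0.0139 -0.1261]] [[-0.008  0.125]]
collar [ 0.5021 -0.4155  0.0683] [[ 0.1159 -2.7787]] [[-0.0982  2.7493]]
peg1top [ 0.4883 -0.4508  0.1208] [[-0.051   0.5032]] [[ 0.037  -0.4983]]
peg1base [ 0.4883 -0.4521  0.0632] [[ 0.0234 -0.4675]] [[-0.027   0.4625]]
peg2top [ 0.5176 -0.4532  0.1129] [[-0.0237  0.1594]] [[ 0.0125 -0.1583]]
X [ 0.4465 -0.1169  0.04  ]
top [ 0.4106 -0.1299  0.04  ]
right [ 0.4523 -0.0804  0.04  ]
bot [ 0.4809 -0.1044  0.04  ]
left [ 0.4396 -0.1553  0.04  ]
tab [ 0.4202 -0.1475  0.01  ]
[ 0.4791 -0.4627  0.066 ]
[ 0.4848 -0.3859  0.066 ]
[ 0.5432 -0.3898  0.066 ]
[ 0.5391 -0.4677  0.066 ]
```

Emit:
send_rows --moves '[[[0,0,8.2,0,0,0,1],[0,0,8.2,0,0,0,1],[0,0,8.2,0,0,0,1],[0,0,8.2,0,0,0,1],[0,0,8.2,0,0,0,1]]]'

```text
time_s: 6.3
position: [0.461, -0.4031, 0.2705]
tcp_rot: [[-0.751, 0.661, -0.0], [0.661, 0.751, 0.0], [0.0, 0.0, -1.0]]
force: [0.8, -1.3, 0.9]
opening: 1.002
```

Emit:
send_rows --moves '[[[0,0,8.2,0,0,0,1],[0,0,8.2,0,0,0,1],[0,0,8.2,0,0,0,1],[0,0,8.2,0,0,0,1],[0,0,8.2,0,0,0,1]]]'

```text
time_s: 6.8
position: [0.4609, -0.4032, 0.2705]
tcp_rot: [[-0.133, 0.991, -0.0], [0.991, 0.133, 0.0], [0.0, -0.0, -1.0]]
force: [-0.8, 0.2, 0.4]
opening: 1.0
```

Emit:
send_rows --moves '[[[0,0,8.0,0,0,0,1],[0,0,0,-0.47,1.4,3,1],[0,0,0,-0.47,1.4,3,1],[0,0,0,-0.47,1.4,3,1],[0,0,0,0,0,3,1]]]'

```text
time_s: 7.3
position: [0.5048, -0.4183, 0.1496]
tcp_rot: [[-0.0, 1.0, 0.002], [1.0, 0.0, -0.002], [-0.002, 0.002, -1.0]]
force: [-0.0, -0.1, -0.2]
opening: 1.0
```

Emit:
send_rows --moves '[[[0,0,0,0,0,0,1],[0,0,0,0,0,0,1],[0,0,0,0,0,0,1],[0,0,0,0,0,0,1],[0,0,0,0,0,0,1]]]'

```text
time_s: 7.8
position: [0.5035, -0.4179, 0.1524]
tcp_rot: [[0.0, 1.0, 0.002], [1.0, -0.0, -0.002], [-0.002, 0.002, -1.0]]
force: [0.5, -0.8, -0.3]
opening: 1.002
```

```bash
python3 - <<'E'
from h import *
print(*st()[1:])
cm,im=shot("pinB"); P=proj(cm,[[.504,-.4155,.117],[.504,-.4155,.071]]); print(P)
go([.504,-.4155,.076],yawR(90))
im=im.copy()
for q in P: cv2.circle(im,tuple(int(x) for x in q),2,(0,255,0),-1)
cv2.imwrite("pics/v3.png",im)
E
```

```text
[ 0.5035 -0.4179  0.1524] [[ 0.0002  1.      0.002 ]
 [ 1.     -0.0002 -0.0023]
 [-0.0023  0.002  -1.    ]]
[[316.969  260.6342]
 [316.7315 237.8028]]
at [ 0.5034 -0.4177  0.152 ] turn [ 0.09  0.1  -0.01] shift_cm [0.22 0.06 7.6 ] n 7.607623086961129
```

View pics/v3.png

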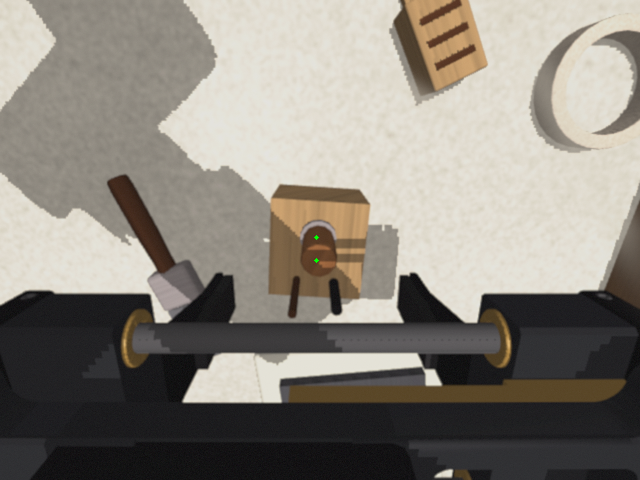

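Emit:
send_rows --moves '[[[0,0,0,0.06,0.02,2,1],[0,0,0,0.06,0.02,2,1],[0,0,0,0.06,0.02,2,1],[0,0,0,0,0,1.6,1],[0,0,0,0,0,0,1]]]'

```text
time_s: 8.35
position: [0.5025, -0.4141, 0.0724]
tcp_rot: [[0.0, 1.0, -0.003], [1.0, -0.0, 0.003], [0.003, -0.003, -1.0]]
force: [-0.3, 0.7, -0.3]
opening: 0.998
```

Emit:
send_rows --moves '[[[0,0,0,0,0,0,-1],[0,0,0,0,0,0,-1],[0,0,0,0,0,0,-1],[0,0,0,0,0,0,-1],[0,0,0,0,0,0,-1]]]'

```text
time_s: 8.85
position: [0.5039, -0.4156, 0.0752]
tcp_rot: [[-0.0, 1.0, 0.001], [1.0, 0.0, -0.001], [-0.001, 0.001, -1.0]]
force: [0.3, -1.5, -0.3]
opening: 0.63
```

Emit:
send_rows --moves '[[[0,0,0,0,0,0,-1],[0,0,0,0,0,0,-1],[0,0,0,0,0,0,-1],[0,0,0,0,0,0,-1],[0,0,0,0,0,0,-1]]]'

```text
time_s: 9.35
position: [0.5037, -0.4154, 0.0745]
tcp_rot: [[-0.0, 1.0, 0.0], [1.0, 0.0, -0.0], [-0.0, 0.0, -1.0]]
force: [1.2, -0.2, 0.8]
opening: 0.267
```

Emit:
send_rows --moves '[[[0,0,0,0,0,-3,-1],[0,0,0,0,0,-4.5,-1],[0,0,0,0,0,-4.5,-1],[0,0,0,0,0,-4,-1],[0,0,0,0,0,-1.5,-1]]]'

```text
time_s: 9.85
position: [0.5052, -0.417, 0.2548]
tcp_rot: [[-0.0, 1.0, 0.006], [1.0, 0.0, -0.006], [-0.006, 0.006, -1.0]]
force: [-0.5, -0.8, -0.5]
opening: 0.268
```

Emit:
send_rows --moves '[[[0,0,0,4.6,-0.2,0,-1],[0,0,0,4.6,-0.2,0,-1],[0,0,0,4.6,-0.2,0,-1],[0,0,0,4.6,-0.2,0,-1],[0,0,0,4.6,-0.2,0,-1]]]'

```text
time_s: 10.35
position: [0.493, -0.1835, 0.2495]
tcp_rot: [[0.001, 1.0, -0.0], [1.0, -0.001, 0.0], [0.0, -0.0, -1.0]]
force: [1.2, 0.0, 0.3]
opening: 0.269
```

Emit:
send_rows --moves '[[[0,0,0,4.6,-0.2,0,-1],[0,0,0,4.6,-0.2,0,-1],[0,0,0,4.6,-0.2,0,-1],[0,0,0,4.6,-0.2,0,-1],[0,0,0,4.6,-0.2,0,-1]]]'

```text
time_s: 10.85
position: [0.4831, 0.0464, 0.2496]
tcp_rot: [[0.0, 1.0, 0.0], [1.0, -0.0, -0.0], [-0.0, 0.0, -1.0]]
force: [1.0, 0.4, -0.5]
opening: 0.271
```

Emit:
send_rows --moves '[[[0,0,0,4.6,-0.2,0,-1],[0,0,0,4.6,-0.2,0,-1],[0,0,0,4.6,-0.2,0,-1],[0,0,0,4.6,-0.2,0,-1],[0,0,0,4.6,-0.2,0,-1]]]'

```text
time_s: 11.35
position: [0.473, 0.2764, 0.2495]
tcp_rot: [[-0.0, 1.0, -0.0], [1.0, 0.0, -0.0], [-0.0, -0.0, -1.0]]
force: [1.0, -0.6, -0.3]
opening: 0.27
```

Emit:
send_rows --moves '[[[0,0,-7.9,0,0,0,-1],[0,0,-7.9,0,0,0,-1],[0,0,-7.9,0,0,0,-1],[0,0,-7.9,0,0,0,-1],[0,0,-7.9,0,0,0,-1]]]'

```text
time_s: 11.85
position: [0.4732, 0.2746, 0.2493]
tcp_rot: [[-0.641, 0.768, -0.001], [0.768, 0.641, -0.0], [0.0, -0.001, -1.0]]
force: [0.2, 0.1, -0.6]
opening: 0.268
```

Emit:
send_rows --moves '[[[0,0,-7.9,0,0,0,-1],[0,0,-7.9,0,0,0,-1],[0,0,-7.9,0,0,0,-1],[0,0,0,0,0,0,-1],[0,0,0,0,0,0,-1]]]'

```text
time_s: 12.35
position: [0.4734, 0.2745, 0.2494]
tcp_rot: [[-0.891, 0.453, -0.0], [0.453, 0.891, -0.0], [0.0, -0.0, -1.0]]
force: [0.1, 0.5, -0.5]
opening: 0.269
```

```bash
python3 - <<'E'
from h import *
s,p,R=st(); print(p,R)
cm,im=shot("eyeA")
tip=p+R@[0,0,.071]; print("tip",tip,proj(cm,tip)); print("eye",proj(cm,[.4728,.2774,.066]))
go([.4728,.2774,p[2]],yawR(153))
cv2.imwrite("pics/v4.png",im)
E
```

```text
[0.4734 0.2745 0.2494] [[-0.8913  0.4535 -0.0004]
 [ 0.4535  0.8913 -0.0001]
 [ 0.0003 -0.0002 -1.    ]]
tip [0.4734 0.2745 0.1784] [[316.9089 246.4249]]
eye [[318.8265 209.0339]]
at [0.4735 0.2746 0.2495] turn [-0.01 -0.01  0.06] shift_cm [0.19 0.22 0.  ] n 0.29344508516653334
```

View pics/v4.png

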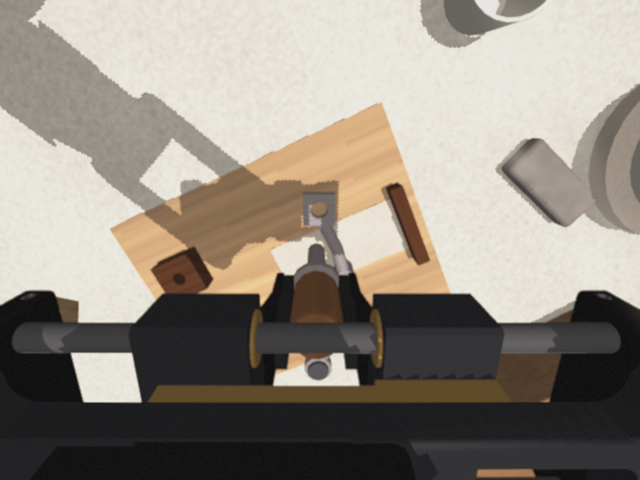

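Emit:
send_rows --moves '[[[0,0,0,0.2,0.25,2,-1],[0,0,0,0,0,3,-1],[0,0,0,0,0,3,-1],[0,0,0,0,0,1,-1],[0,0,0,0,0,0,-1]]]'

```text
time_s: 12.9
position: [0.472, 0.2774, 0.1582]
tcp_rot: [[-0.892, 0.452, -0.004], [0.452, 0.892, -0.001], [0.003, -0.003, -1.0]]
force: [0.4, -0.8, 0.2]
opening: 0.268
```

```bash
python3 - <<'E'
from h import *
s,p,R=st(); print(p,s["force"])
cm,im=shot("eyeB")
tip=p+R@[0,0,.071]; print("tip",tip,proj(cm,tip)); print("eye",proj(cm,[.4728,.2774,.066]))
c=im[150:330,220:420]; cv2.imwrite("pics/v5.png",cv2.resize(c,None,fx=3,fy=3))
E
```

```text
[0.472  0.2774 0.1582] [ 0.4201 -0.7815  0.2255]
tip [0.4717 0.2773 0.0872] [[316.8887 246.3905]]
eye [[317.6432 238.6517]]
```

View pics/v5.png

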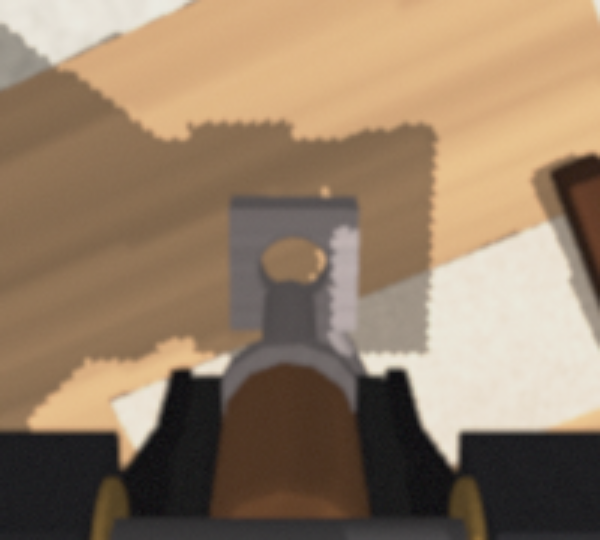

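Emit:
send_rows --moves '[[[0,0,0,-0.05,0.0,1.5,-1],[0,0,0,0,0,1.5,-1],[0,0,0,0,0,1.2,-1],[0,0,0,0,0,0,-1],[0,0,0,0,0,0,-1]]]'

```text
time_s: 13.45
position: [0.474, 0.2777, 0.1182]
tcp_rot: [[-0.893, 0.451, 0.001], [0.451, 0.893, 0.0], [-0.001, 0.001, -1.0]]
force: [-0.9, 0.3, -0.5]
opening: 0.267
```

Emit:
send_rows --moves '[[[0,0,-2.8,0,-0.98,0,-1],[0,0,-2.8,0,-0.98,0,-1],[0,0,-2.8,0,-0.98,0,-1],[0,0,-2.8,0,-0.98,0,-1],[0,0,-2.8,0,-0.98,0,-1]]]'

```text
time_s: 13.95
position: [0.4581, 0.2336, 0.1189]
tcp_rot: [[-0.975, 0.221, 0.006], [0.221, 0.975, 0.004], [-0.005, 0.005, -1.0]]
force: [0.6, 4.6, -3.5]
opening: 0.27
```

```bash
cat >> h.py <<'E'
o=np.array([.5379,.2024]); psi=np.radians(-3.064); Rj=np.array([[np.cos(psi),-np.sin(psi)],[np.sin(psi),np.cos(psi)]])
pv=o+Rj@[.115,-.01]; KEEP=np.array([.4759,.0892]); 
def arc(phi,z,r=.2012):
    p=pv+r*np.array([np.cos(np.radians(phi)),np.sin(np.radians(phi))]); go([*p,z],yawR(phi))
E
python3 - <<'E'
from h import *
s,p,R=st(); v=p[:2]-pv; print(s["force"],s["moment"],np.linalg.norm(v),np.degrees(np.arctan2(v[1],v[0])),"heading",np.degrees(np.arctan2(R[1,0],R[0,0])))
arc(181,.116)
E
```

```text
[ 0.6369  4.6335 -3.4884] [ 1.0954 -0.3576  0.0423] 0.19980616098141202 166.3113922706246 heading 167.23489138832417
at [0.4581 0.2336 0.1189] turn [  0.27   0.33 -13.76] shift_cm [ 0.79 -5.07  0.29] n 5.136221669144532
```

Emit:
send_rows --moves '[[[0,0,-2.8,0.02,-1,0.1,-1],[0,0,-2.8,0.02,-1,0.1,-1],[0,0,-2.8,0.02,-1,0,-1],[0,0,-2.8,0.02,-1,0,-1],[0,0,-2.8,0.02,-1,0,-1]]]'

```text
time_s: 14.45
position: [0.4518, 0.1842, 0.1175]
tcp_rot: [[-1.0, -0.021, 0.008], [-0.021, 1.0, 0.004], [-0.008, 0.004, -1.0]]
force: [1.2, 6.3, 0.7]
opening: 0.27
```

```bash
python3 - <<'E'
from h import *
s,p,R=st(); v=p[:2]-pv; print(s["force"],s["moment"],np.linalg.norm(v),np.degrees(np.arctan2(v[1],v[0]))%360,"heading",np.degrees(np.arctan2(R[1,0],R[0,0])))
arc(195,.116)
E
```

```text
[1.1885 6.2786 0.7156] [ 1.3784 -0.388   0.0632] 0.20044548975949286 180.58342694838623 heading -178.79743778855487
at [0.4518 0.1842 0.1175] turn [  0.18   0.5  -13.8 ] shift_cm [ 0.71 -4.99  0.15] n 5.04252873335396
```

Emit:
send_rows --moves '[[[0,0,-2.8,0.03,-1,0,-1],[0,0,-2.8,0.03,-1,0,-1],[0,0,-2.8,0.03,-1,0,-1],[0,0,-2.8,0.03,-1,0,-1],[0,0,-2.8,0.03,-1,0,-1]]]'

```text
time_s: 14.95
position: [0.4573, 0.1346, 0.1175]
tcp_rot: [[-0.965, -0.262, 0.01], [-0.262, 0.965, 0.004], [-0.011, 0.001, -1.0]]
force: [2.8, 7.9, -0.0]
opening: 0.269
```

```bash
python3 - <<'E'
from h import *
s,p,R=st(); v=p[:2]-pv; print(s["force"],s["moment"],np.linalg.norm(v),np.degrees(np.arctan2(v[1],v[0]))%360,"heading",np.degrees(np.arctan2(R[1,0],R[0,0])))
go([*KEEP,.117],yawR(208.85))
cm,im=shot("dragA"); 
tip=p+R@[0,0,.071]; print(proj(cm,tip),"keep",proj(cm,[*KEEP,.04]))
c=im[150:330,170:420]; cv2.imwrite("pics/v6.png",cv2.resize(c,None,fx=3,fy=3))
E
```

```text
[ 2.8439  7.9232 -0.0458] [ 1.8751 -0.7198  0.0685] 0.20166097857113682 194.84852641972304 heading -164.83912645525479
at [0.4573 0.1346 0.1175] turn [  0.01   0.64 -13.69] shift_cm [ 0.56 -4.87  0.05] n 4.90644640899957
[[316.6475 247.1442]] keep [[252.1579 250.786 ]]
```

View pics/v6.png

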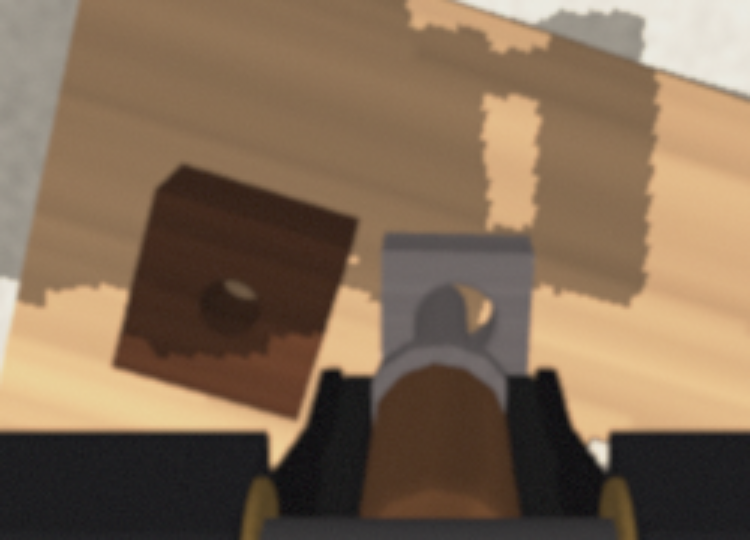

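```bash
python3 - <<'E'
from h import *
cm,im=load("dragA"); K=onz(cm,(247,252),.04)[0]; print(K, np.linalg.norm(K[:2]-pv), (Rj.T@(K[:2]-o)))
K=(K[:2]); s,p,R=st(); v=K-pv; print(np.degrees(np.arctan2(v[1],v[0]))%360)
go([*K,.117],yawR(208.85)); print(p)
# keeper square corners
c=lambda u,v:onz(cm,(u/3+170,v/3+150),.04)[0][:2]
q=np.array([c(157,188),c(357,220),c(298,417),c(114,366)]);print(q,q.mean(0))
E
```

```text
[0.4779 0.0856 0.04  ] 0.2012814043325567 [-0.0537 -0.1198]
209.99942769105658
at [0.4574 0.1333 0.1174] turn [ -0.04   0.59 -13.61] shift_cm [ 0.51 -5.16  0.04] n 5.186698120659791
[0.4574 0.1333 0.1174]
[[0.4524 0.0621]
 [0.4476 0.111 ]
 [0.5039 0.1088]
 [0.502  0.0598]] [0.4765 0.0854]
```

Emit:
send_rows --moves '[[[0,0,-2.9,0.02,-1.05,-0.05,-1],[0,0,-2.9,0.02,-1.05,-0.05,-1],[0,0,-2.9,0.02,-1.05,0,-1],[0,0,-2.9,0.02,-1.05,0,-1],[0,0,-2.9,0.02,-1.05,0,-1]]]'

```text
time_s: 15.5
position: [0.4723, 0.0856, 0.1177]
tcp_rot: [[-0.869, -0.495, 0.004], [-0.495, 0.869, 0.005], [-0.005, 0.002, -1.0]]
force: [1.3, 9.4, -1.8]
opening: 0.27
```

Emit:
send_rows --moves '[[[0,0,0,0,0,0,-1],[0,0,0,0,0,0,-1],[0,0,0,0,0,0,-1],[0,0,0,0,0,0,-1],[0,0,0,0,0,0,-1]]]'

```text
time_s: 16.0
position: [0.4722, 0.0857, 0.1177]
tcp_rot: [[-0.87, -0.493, 0.004], [-0.493, 0.87, 0.004], [-0.005, 0.001, -1.0]]
force: [1.3, 7.4, -1.7]
opening: 0.269
```

```bash
python3 - <<'E'
from h import *
K=np.array([.4779,.0856])
s,p,R=st(); v=p[:2]-pv; print(s["force"],s["moment"],np.linalg.norm(v),np.degrees(np.arctan2(v[1],v[0]))%360,"heading",np.degrees(np.arctan2(R[1,0],R[0,0]))%360)
go([*K,.117],yawR(210))
cm,im=shot("dragB"); 
tip=p+R@[0,0,.071]; print(tip,proj(cm,tip),"keep",proj(cm,[*K,.04]))
c=im[150:330,220:420]; cv2.imwrite("pics/v7.png",cv2.resize(c,None,fx=3,fy=3))
E
```

```text
[ 1.2989  7.4306 -1.6909] [ 1.8432 -0.1945  0.0149] 0.20618164190315358 209.2035932462608 heading 209.54799771071475
at [0.4722 0.0857 0.1177] turn [ 0.08  0.31 -0.45] shift_cm [-0.49 -0.29  0.07] n 0.5716625916107041
[0.4725 0.0859 0.0467] [[316.4362 247.2941]] keep [[312.4867 249.8923]]
```

View pics/v7.png

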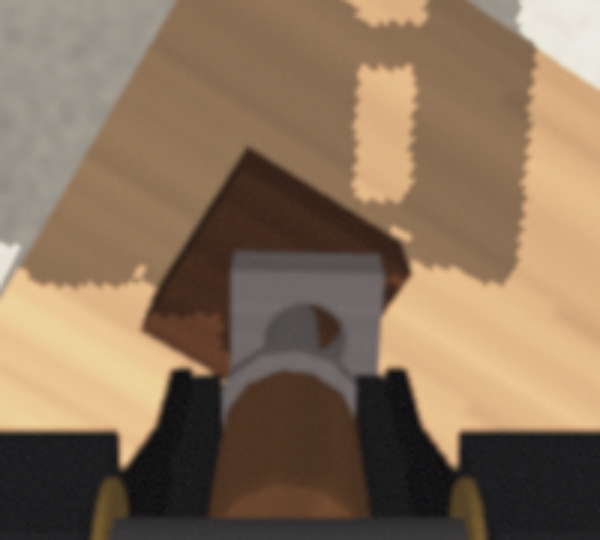

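Emit:
send_rows --moves '[[[0,0,0,-0.25,-0.15,0,-1],[0,0,0,-0.25,-0.15,0,-1],[0,0,0,0,0,0.6,-1],[0,0,0,0,0,0.5,-1],[0,0,0,0,0,0,-1]]]'

```text
time_s: 16.55
position: [0.4751, 0.0852, 0.1059]
tcp_rot: [[-0.869, -0.494, -0.003], [-0.494, 0.869, 0.003], [0.001, 0.004, -1.0]]
force: [-2.1, 5.9, -2.4]
opening: 0.269
```

Emit:
send_rows --moves '[[[0,0,0,0,0,0.2,-1],[0,0,0,0,0,0.2,-1],[0,0,0,0,0,0.1,-1],[0,0,0,0,0,0,-1],[0,0,0,0,0,0,-1]]]'

```text
time_s: 17.05
position: [0.4756, 0.0848, 0.1016]
tcp_rot: [[-0.869, -0.495, -0.002], [-0.495, 0.869, 0.002], [0.0, 0.003, -1.0]]
force: [-2.7, 4.8, 2.0]
opening: 0.268
```

```bash
python3 - <<'E'
from h import *
s,p,R=st(); print(s["force"],s["moment"]); go([.4779,.0856,.075],yawR(210))
E
```

```text
[-2.6737  4.8015  2.0499] [1.0138 0.5945 0.0234]
at [0.4756 0.0848 0.1016] turn [ 0.15 -0.02 -0.36] shift_cm [-0.24 -0.05  2.66] n 2.6692203865821638
```

Emit:
send_rows --moves '[[[0,0,0,0,0,0.5,-1],[0,0,0,0,0,0.5,-1],[0,0,0,0,0,0.5,-1],[0,0,0,0,0,0.5,-1],[0,0,0,0,0,0.3,-1]]]'

```text
time_s: 17.55
position: [0.4764, 0.0847, 0.0787]
tcp_rot: [[-0.869, -0.494, 0.0], [-0.494, 0.869, 0.002], [-0.001, 0.002, -1.0]]
force: [-0.8, 5.7, 4.9]
opening: 0.27
```

Emit:
send_rows --moves '[[[0,0,0,0,0,0.2,-1],[0,0,0,0,0,0.15,-1],[0,0,0,0,0,0,-1],[0,0,0,0,0,0,-1],[0,0,0,0,0,0,-1]]]'

```text
time_s: 18.05
position: [0.4765, 0.0848, 0.0752]
tcp_rot: [[-0.869, -0.495, 0.0], [-0.495, 0.869, 0.002], [-0.001, 0.001, -1.0]]
force: [-1.7, 6.6, 2.0]
opening: 0.268
```

Emit:
send_rows --moves '[[[0,0,0,0,0,0,1],[0,0,0,0,0,0,1],[0,0,0,0,0,0,1],[0,0,0,0,0,0,1],[0,0,0,0,0,0,1]]]'

```text
time_s: 18.55
position: [0.4771, 0.0832, 0.0743]
tcp_rot: [[-0.869, -0.495, 0.001], [-0.495, 0.869, -0.0], [-0.001, -0.001, -1.0]]
force: [0.8, 0.8, -0.0]
opening: 0.639
```

Emit:
send_rows --moves '[[[0,0,0,0,0,0,1],[0,0,0,0,0,0,1],[0,0,0,0,0,0,1],[0,0,0,0,0,0,1],[0,0,0,0,0,0,1]]]'

```text
time_s: 19.05
position: [0.4766, 0.0835, 0.074]
tcp_rot: [[-0.869, -0.496, -0.0], [-0.496, 0.869, -0.0], [0.0, 0.0, -1.0]]
force: [0.0, -0.0, -0.2]
opening: 0.989
```

Emit:
send_rows --moves '[[[0,0,0,0,0,-2,1],[0,0,0,0,0,-4,1],[0,0,0,0,0,-4.5,1],[0,0,0,0,0,-4.5,1],[0,0,0,0,0,-4.5,1]]]'

```text
time_s: 19.55
position: [0.476, 0.0836, 0.2709]
tcp_rot: [[-0.869, -0.496, -0.0], [-0.496, 0.869, -0.0], [0.0, 0.0, -1.0]]
force: [0.4, -0.4, 0.2]
opening: 1.002
```

```bash
python3 - <<'E'
from h import *
s,p,R=st(); print(p,s["force"],s["opening"])
cm,im=shot("pinC")
print(proj(cm,[.4779,.0856,.117]))
t=shot("topC","top")[1]; cv2.imwrite("pics/v8.png",np.hstack([im[:400,100:560],cv2.resize(t[190:310,190:450],None,fx=1.3,fy=1.3)[:400] if 0 else cv2.copyMakeBorder(cv2.resize(t[190:310,200:370],None,fx=2,fy=2),0,160,0,0,0)]))
E
```

```text
[0.476  0.0836 0.2709] [ 0.3876 -0.3998  0.1899] 1.0016399284910948
[[317.0665 221.2123]]
```

View pics/v8.png

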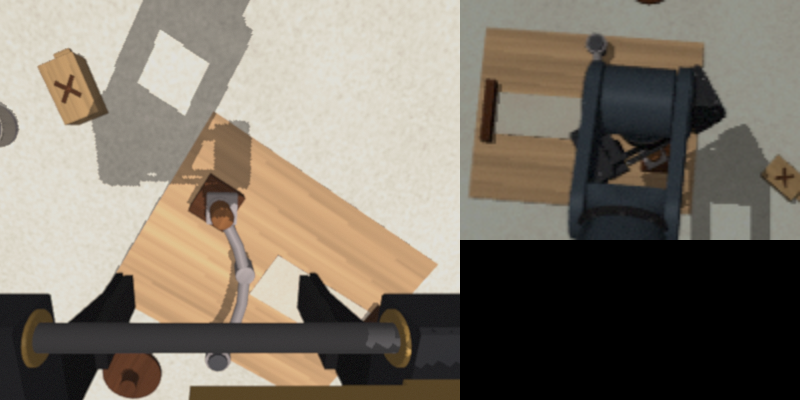

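Emit:
send_rows --moves '[[[0,0,7.7,0,0,0,1],[0,0,7.7,0,0,0,1],[0,0,7.7,0,0,0,1],[0,0,7.7,0,0,0,1],[0,0,7.7,0,0,0,1]]]'

```text
time_s: 20.15
position: [0.4758, 0.0835, 0.268]
tcp_rot: [[-0.987, 0.158, -0.002], [0.158, 0.987, 0.0], [0.002, -0.0, -1.0]]
force: [0.4, -0.6, 0.3]
opening: 1.001
```

Emit:
send_rows --moves '[[[0,0,7.7,0,0,0,1],[0,0,7.7,0,0,0,1],[0,0,7.7,0,0,0,1],[0,0,7.7,0,0,0,1],[0,0,0,0,0,0,1]]]'

```text
time_s: 20.65
position: [0.4759, 0.0835, 0.2681]
tcp_rot: [[-0.771, 0.637, -0.002], [0.637, 0.771, 0.0], [0.002, -0.001, -1.0]]
force: [-0.5, 0.3, -0.9]
opening: 1.0
```

Emit:
send_rows --moves '[[[0,0,0,-2.1,-3.48,1.5,1],[0,0,0,-2.1,-3.48,1.5,1],[0,0,0,-2.1,-3.48,1.5,1],[0,0,0,-2.1,-3.48,2,1],[0,0,0,-2.1,-3.48,2,1]]]'

```text
time_s: 21.15
position: [0.446, -0.1189, 0.1832]
tcp_rot: [[-0.773, 0.635, 0.0], [0.635, 0.773, -0.0], [-0.0, 0.0, -1.0]]
force: [0.6, -0.2, -0.4]
opening: 0.999
```

Emit:
send_rows --moves '[[[0,0,0,0,0,0,1],[0,0,0,0,0,0,1],[0,0,0,0,0,0,1],[0,0,0,0,0,0,1],[0,0,0,0,0,0,1]]]'

```text
time_s: 21.65
position: [0.4469, -0.1164, 0.1846]
tcp_rot: [[-0.772, 0.635, 0.001], [0.635, 0.772, -0.0], [-0.001, 0.0, -1.0]]
force: [0.4, 0.1, -0.6]
opening: 1.0
```

```bash
python3 - <<'E'
from h import *
s,p,R=st(); print(p,R[:,0])
cm,im=shot("b1A")
for t in["block1_c","block2_c","block1_tab","block3_c"]:
    print(t,[(d["location"],round(float(d["p"]),2),proj(cm,d["location"])[0].round()) for d in spot_in("wrist",t)][:3],[(d["p"],d["mask"].sum()) for d in regions_of("wrist",t)][:3])
h=np.radians(230.4); u=np.array([np.cos(h),np.sin(h)]); n=np.array([-u[1],u[0]]); c=np.array([.4458,-.1175])
Q=[[*(c+a*u+b*n),.04] for a,b in((.032,.021),(.032,-.021),(-.032,-.021),(-.032,.021))]
cv2.polylines(im,[proj(cm,Q).astype(np.int32)],True,(0,255,0),1)
cv2.imwrite("pics/v9.png",im[:400])
E
```

```text
[ 0.4469 -0.1164  0.1846] [-0.7722  0.6354 -0.001 ]
block1_c [] [(0.42, np.int64(3468)), (0.22, np.int64(3008))]
block2_c [([0.5342, -0.3874, 0.006], 0.42, array([194., 398.]))] []
block1_tab [] [(0.62, np.int64(46558))]
block3_c [([0.4442, -0.1159, 0.0391], 0.97, array([315., 217.]))] [(0.85, np.int64(3585))]
```

View pics/v9.png

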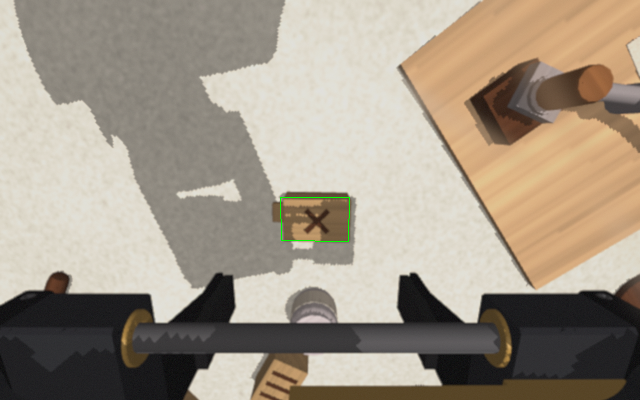

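Emit:
send_rows --moves '[[[0,0,0,0.02,-0.12,4.5,1],[0,0,0,0,0,4.5,1],[0,0,0,0,0,4,1],[0,0,0,0,0,2.5,1],[0,0,0,0,0,1.3,1]]]'

```text
time_s: 22.6
position: [0.4446, -0.1179, 0.0137]
tcp_rot: [[-0.77, 0.638, -0.003], [0.638, 0.77, 0.002], [0.004, -0.001, -1.0]]
force: [-0.5, 0.3, 0.3]
opening: 1.0
```

Emit:
send_rows --moves '[[[0,0,0,0,0,0,1],[0,0,0,0,0,0,0.4],[0,0,0,0,0,0,0],[0,0,0,0,0,0,-1],[0,0,0,0,0,0,-1]]]'

```text
time_s: 23.1
position: [0.4463, -0.1185, 0.017]
tcp_rot: [[-0.77, 0.638, 0.002], [0.638, 0.77, -0.001], [-0.002, 0.001, -1.0]]
force: [0.5, 1.2, 2.8]
opening: 0.736
```

Emit:
send_rows --moves '[[[0,0,0,0,0,0,-1],[0,0,0,0,0,0,-1],[0,0,0,0,0,-0.5,-1],[0,0,0,0,0,-2,-1],[0,0,0,0,0,-3,-1]]]'

```text
time_s: 23.6
position: [0.4444, -0.1177, 0.0707]
tcp_rot: [[-0.771, 0.637, -0.004], [0.637, 0.771, 0.002], [0.004, -0.001, -1.0]]
force: [0.6, -0.6, -1.2]
opening: 0.731
```

Emit:
send_rows --moves '[[[0,0,0,0,0,-4,-1],[0,0,0,0,0,-4.5,-1],[0,0,0,0,0,-4.5,-1],[0,0,0,1.0,2.0,-1,-1],[0,0,0,2.0,4.0,0,-1]]]'

```text
time_s: 24.1
position: [0.4628, -0.0549, 0.2141]
tcp_rot: [[-0.768, 0.641, 0.007], [0.641, 0.768, -0.004], [-0.008, 0.002, -1.0]]
force: [0.8, 0.5, -1.2]
opening: 0.731
```

Emit:
send_rows --moves '[[[0,0,0,2.05,4.0,0,-1],[0,0,0,2.05,4.0,0,-1],[0,0,0,2.05,4.0,0,-1],[0,0,0,2.05,4.0,0,-1],[0,0,0,2.05,4.0,0,-1]]]'

```text
time_s: 24.6
position: [0.5087, 0.1682, 0.2111]
tcp_rot: [[-0.771, 0.637, -0.001], [0.637, 0.771, -0.0], [0.0, -0.001, -1.0]]
force: [1.2, -0.8, -0.6]
opening: 0.734
```

Emit:
send_rows --moves '[[[0,0,0,2.05,4.0,0,-1],[0,0,0,2.05,4.0,0,-1],[0,0,0,2.05,4.0,0,-1],[0,0,0,1.0,2.0,0,-1],[0,0,-7.9,0,0,0,-1]]]'

```text
time_s: 25.1
position: [0.5432, 0.3233, 0.2107]
tcp_rot: [[-0.855, 0.519, 0.0], [0.519, 0.855, 0.001], [0.0, 0.001, -1.0]]
force: [-1.1, -0.7, 0.2]
opening: 0.73
```

Emit:
send_rows --moves '[[[0,0,-7.9,0,0,0,-1],[0,0,-7.9,0,0,0,-1],[0,0,-7.9,0,0,0,-1],[0,0,-7.9,0,0,0,-1],[0,0,-7.9,0,0,0,-1]]]'

```text
time_s: 25.6
position: [0.5426, 0.3196, 0.2107]
tcp_rot: [[-0.99, -0.142, -0.002], [-0.142, 0.99, -0.001], [0.002, -0.001, -1.0]]
force: [-0.3, 0.1, -0.8]
opening: 0.737
```

Emit:
send_rows --moves '[[[0,0,-7.9,0,0,0,-1],[0,0,-7.9,0,0,0,-1],[0,0,-7.9,0,0,0,-1],[0,0,-7.9,0,0,0,-1],[0,0,-7.9,0,0,0,-1]]]'

```text
time_s: 26.1
position: [0.5426, 0.3196, 0.2108]
tcp_rot: [[-0.674, -0.739, -0.002], [-0.739, 0.674, -0.001], [0.002, 0.001, -1.0]]
force: [0.1, 0.4, -1.4]
opening: 0.736
```

Emit:
send_rows --moves '[[[0,0,-7.9,0,0,0,-1],[0,0,-7.9,0,0,0,-1],[0,0,-7.9,0,0,0,-1],[0,0,-7.9,0,0,0,-1],[0,0,-7.9,0,0,0,-1]]]'

```text
time_s: 26.6
position: [0.5426, 0.3196, 0.2108]
tcp_rot: [[-0.05, -0.999, -0.001], [-0.999, 0.05, -0.001], [0.001, 0.001, -1.0]]
force: [-0.2, 0.9, -0.1]
opening: 0.733
```

```bash
python3 - <<'E'
from h import *
s,p,R=st(); print(p,s["joint_positions"])
t=o+Rj@[0,.118]; go([*t,.045],yawR(266.94))
E
```

```text
[0.5426 0.3196 0.2108] [  20.3472   31.3629   81.9953   -0.0106   66.7362 -156.7777]
at [0.5426 0.3196 0.2108] turn [ 0.08 -0.05  0.19] shift_cm [-0.08 -0.15 16.58] n 16.57844784679747
```

Emit:
send_rows --moves '[[[0,0,0,-0.08,-0.15,4.5,-1],[0,0,0,0,0,4.5,-1],[0,0,0,0,0,4.5,-1],[0,0,0,0,0,3,-1],[0,0,0,0,0,1.4,-1]]]'

```text
time_s: 27.1
position: [0.5419, 0.3194, 0.0286]
tcp_rot: [[-0.056, -0.998, -0.008], [-0.998, 0.056, -0.003], [0.003, 0.007, -1.0]]
force: [-13.9, -3.1, 31.1]
opening: 0.732
```

Emit:
send_rows --moves '[[[0,0,0,0,0,0,-1],[0,0,0,0,0,0,-1],[0,0,0,0,0,0,-1],[0,0,0,-0.3,0,0,-1],[0,0,0,-0.3,0,0,-1]]]'

```text
time_s: 27.6
position: [0.5459, 0.3271, 0.033]
tcp_rot: [[-0.056, -0.998, 0.002], [-0.998, 0.056, 0.001], [-0.001, -0.002, -1.0]]
force: [-0.1, -0.8, -0.7]
opening: 0.733
```

Emit:
send_rows --moves '[[[0,0,0,-0.2,0,0,-1],[0,0,0,0,0,0,-1],[0,0,0,0,0,0,-1],[0,0,0,0,0,0,-1],[0,0,0,0,0,0,-1]]]'

```text
time_s: 28.1
position: [0.5453, 0.3285, 0.032]
tcp_rot: [[-0.056, -0.998, -0.0], [-0.998, 0.056, -0.0], [0.0, 0.0, -1.0]]
force: [-0.0, 0.4, -0.5]
opening: 0.731
```

```bash
python3 - <<'E'
from h import *
s,p,R=st(); print(p,s["force"],s["moment"],Rj.T@(p[:2]-o))
E
```

```text
[0.5453 0.3285 0.032 ] [-0.0338  0.4163 -0.5036] [ 0.0395  0.1373 -0.0617] [0.0007 0.1264]
```

Emit:
send_rows --moves '[[[0,0,0,-0.15,0,0,-1],[0,0,0,-0.15,0,0,-1],[0,0,0,0,0,0,-1],[0,0,0,0,0,0,-1],[0,0,0,0,0,0,-1]]]'

```text
time_s: 28.6
position: [0.5456, 0.3309, 0.032]
tcp_rot: [[-0.055, -0.998, -0.0], [-0.998, 0.055, -0.001], [0.001, 0.0, -1.0]]
force: [0.2, -4.5, 0.7]
opening: 0.734
```

Emit:
send_rows --moves '[[[0,0,0,-0.15,0,0,-1],[0,0,0,-0.15,0,0,-1],[0,0,0,0,0,0,-1],[0,0,0,0,0,0,-1],[0,0,0,0,0,0,-1]]]'

```text
time_s: 29.1
position: [0.5456, 0.331, 0.0321]
tcp_rot: [[-0.054, -0.999, -0.002], [-0.999, 0.054, -0.006], [0.006, 0.001, -1.0]]
force: [0.2, -12.8, 3.0]
opening: 0.734
```

Emit:
send_rows --moves '[[[0,0,0,0.35,0,0.1,-1],[0,0,0,0,0,0.1,-1],[0,0,0,0,0,0,-1],[0,0,0,0,0,0,0.6],[0,0,0,0,0,0,1]]]'

```text
time_s: 29.6
position: [0.5457, 0.3324, 0.0301]
tcp_rot: [[-0.056, -0.998, 0.001], [-0.998, 0.056, 0.002], [-0.002, -0.001, -1.0]]
force: [-0.5, 0.2, -0.4]
opening: 0.822
```

Emit:
send_rows --moves '[[[0,0,0,0,0,0,1],[0,0,0,0,0,0,1],[0,0,0,0,0,0,1],[0,0,0,0,0,0,1],[0,0,0,0,0,-2,1]]]'

```text
time_s: 30.1
position: [0.5434, 0.3303, 0.0477]
tcp_rot: [[-0.056, -0.998, -0.006], [-0.998, 0.056, -0.002], [0.002, 0.006, -1.0]]
force: [-0.3, -0.1, -1.2]
opening: 0.995
```

Emit:
send_rows --moves '[[[0,0,0,0,0,-4.5,1],[0,0,0,0,0,-4.5,1],[0,0,0,0,0,-4.5,1],[0,0,0,0,0,-4.5,1],[0,0,0,0,0,-4.5,1]]]'

```text
time_s: 30.6
position: [0.5452, 0.331, 0.277]
tcp_rot: [[-0.056, -0.998, -0.0], [-0.998, 0.056, 0.0], [-0.0, 0.0, -1.0]]
force: [0.6, -0.7, -0.1]
opening: 0.997
```

```bash
python3 - <<'E'
from h import *
s,p,R=st(); print(p,s["force"])
cm,im=shot("r1")
for t in["block1_c","block2_c","block3_c","block4_c"]:
    print(t,[(d["location"],round(float(d["p"]),2),proj(cm,d["location"])[0].round(),Rj.T@(d["location"][:2]-o)) for d in spot_in("wrist",t)][:3])
cm,im=shot("topD","top")
for t in["block1_c","block2_c","block3_c","block4_c"]:
    print(t,[(d["location"],round(float(d["p"]),2),proj(cm,d["location"])[0].round()) for d in spot_in("top",t)][:3])
cm,im=shot("scD","scene")
for t in["block1_c","block2_c","block3_c","block4_c"]:
    print(t,[(d["location"],round(float(d["p"]),2),proj(cm,d["location"])[0].round()) for d in spot_in("scene",t)][:3])
E
```

```text
[0.5452 0.331  0.277 ] [ 0.6022 -0.7037 -0.147 ]
block1_c []
block2_c []
block3_c [([0.5512, 0.3263, 0.0491], 0.86, array([310., 199.]), array([0.0067, 0.1244]))]
block4_c [([0.775, 0.1218, 0.0101], 0.19, array([100.,  23.]), array([ 0.2411, -0.0678]))]
block1_c []
block2_c []
block3_c [([0.5496, 0.3193, 0.0477], 0.48, array([225., 243.]))]
block4_c [([0.722, -0.1757, 0.0991], 0.57, array([383., 189.])), ([0.5716, -0.264, 0.0385], 0.54, array([408., 240.])), ([0.7385, -0.2956, 0.0221], 0.31, array([417., 191.]))]
block1_c []
block2_c []
block3_c [([0.5638, 0.3226, 0.0448], 0.71, array([407., 225.]))]
block4_c [([0.5812, -0.2768, 0.0383], 0.69, array([219., 285.]))]
```

Emit:
send_rows --moves '[[[0,0,0,4.6,-0.4,0,1],[0,0,0,4.6,-0.4,0,1],[0,0,0,4.6,-0.4,0,1],[0,0,0,4.6,-0.4,0,1],[0,0,0,4.6,-0.4,0,1]]]'

```text
time_s: 31.85
position: [0.5384, 0.1517, 0.2748]
tcp_rot: [[-0.144, -0.989, 0.015], [-0.987, 0.143, -0.073], [0.071, -0.025, -0.997]]
force: [0.6, 0.3, -0.1]
opening: 1.0
```

Emit:
send_rows --moves '[[[0,0,0,4.6,-0.4,0,1],[0,0,0,4.6,-0.4,0,1],[0,0,0,4.6,-0.4,0,1],[0,0,0,4.6,-0.4,0,1],[0,0,0,4.6,-0.4,0,1]]]'

```text
time_s: 32.35
position: [0.5057, 0.0124, 0.2825]
tcp_rot: [[-0.275, -0.961, 0.026], [-0.943, 0.265, -0.2], [0.186, -0.079, -0.979]]
force: [-0.1, 0.0, -0.0]
opening: 0.998
```

Emit:
send_rows --moves '[[[0,0,0,4.6,-0.4,0,1],[0,0,0,4.6,-0.4,0,1],[0,0,0,4.6,-0.4,0,1],[0,0,7.9,0,0,0,1],[0,0,7.9,0,0,0,1]]]'

```text
time_s: 32.85
position: [0.4787, -0.0656, 0.2917]
tcp_rot: [[-0.595, -0.803, 0.023], [-0.775, 0.566, -0.279], [0.212, -0.184, -0.96]]
force: [-0.3, 0.1, 0.5]
opening: 1.004
```

Emit:
send_rows --moves '[[[0,0,7.9,0,0,0,1],[0,0,7.9,0,0,0,1],[0,0,7.9,0,0,0,1],[0,0,7.9,0,0,0,1],[0,0,7.9,0,0,0,1]]]'

```text
time_s: 33.35
position: [0.4789, -0.0649, 0.2916]
tcp_rot: [[-0.97, -0.243, 0.023], [-0.24, 0.93, -0.279], [0.046, -0.276, -0.96]]
force: [-0.5, 0.4, 0.8]
opening: 0.998
```

Emit:
send_rows --moves '[[[0,0,7.9,0,0,0,1],[0,0,7.9,0,0,0,1],[0,0,7.9,0,0,0,1],[0,0,7.9,0,0,0,1],[0,0,0,0,0,0,1]]]'

```text
time_s: 33.85
position: [0.479, -0.0649, 0.2915]
tcp_rot: [[-0.955, 0.296, 0.023], [0.278, 0.919, -0.279], [-0.104, -0.26, -0.96]]
force: [0.1, 0.9, 0.0]
opening: 0.998
```

```bash
python3 - <<'E'
from h import *
s,p,R=st(); print(p,R[:,0],s["joint_positions"])
cm,im=shot("b2A")
for t in["block4_c","block4_tab","glass_jar","ink_tin","tape_roll"]:
    print(t,[(d["location"],round(float(d["p"]),2),proj(cm,d["location"])[0].round()) for d in spot_in("wrist",t)][:3])
m=regions_of("wrist","block4_c"); print([(d["p"],d["mask"].sum()) for d in m][:3])
u,v=proj(cm,[.577,-.27,.04])[0].astype(int); y0=max(0,v-100);x0=max(0,u-130); print(x0,y0)
cv2.imwrite("pics/v10.png",cv2.resize(im[y0:y0+200,x0:x0+260],None,fx=3,fy=3))
E
```

```text
[ 0.479  -0.0649  0.2915] [-0.955   0.2777 -0.1038] [-11.1126  14.2051  99.0467 -17.5743  63.3081 -76.6334]
block4_c [([0.5627, -0.2568, 0.0433], 0.89, array([257., 265.])), ([0.5126, 0.1315, 0.0125], 0.59, array([557., 159.]))]
block4_tab [([0.5602, -0.2602, 0.0413], 0.81, array([255., 263.])), ([0.4704, 0.0819, 0.1152], 0.54, array([530., 148.]))]
glass_jar [([0.7178, -0.1712, 0.1034], 0.76, array([332., 377.]))]
ink_tin [([0.5277, -0.1786, 0.0616], 0.91, array([293., 239.]))]
tape_roll [([0.7673, -0.3153, 0.03], 0.94, array([272., 369.]))]
[(0.67, np.int64(1413)), (0.17, np.int64(3493))]
123 173
```

View pics/v10.png

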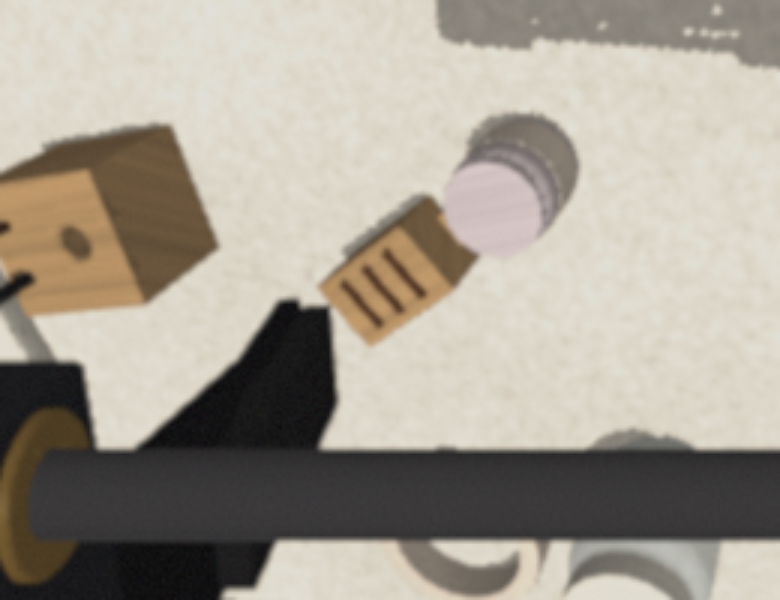

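```bash
python3 - <<'E'
from h import *
cm,im=load("b2A")
q=np.array([onz(cm,(u/3+123,v/3+173),.04)[0][:2] for u,v in((320,288),(402,222),(455,285),(372,345))]); print(q)
c=q.mean(0); d=(q[1]-q[0]+q[2]-q[3])/2; print("c",c,"len",np.linalg.norm(d),"hd",np.degrees(np.arctan2(d[1],d[0])), "w",np.linalg.norm((q[3]-q[0]+q[2]-q[1])/2))
t=onz(cm,(492/3+123,208/3+173),.06)[0][:2]; print("tin",t,"rel along/perp",(t-c)@d/np.linalg.norm(d),np.cross(d,t-c)/np.linalg.norm(d))
A=load("blkA")[0]; print("tin before",onz(A,(310,251),.06)[0])
go([.53,-.24,.27],yawR(180))
E
```

```text
[[ 0.563  -0.3065]
 [ 0.5366 -0.2474]
 [ 0.5736 -0.2325]
 [ 0.599  -0.2906]]
c [ 0.568  -0.2692] len 0.06411768120986247 hd 113.84372131171499 w 0.039606467560146776
tin [ 0.5312 -0.1895] rel along/perp 0.08787124805592202 0.0014638777377504845
tin before [ 0.5304 -0.1901  0.06  ]
at [ 0.4789 -0.065   0.2915] turn [-15.92   3.72 -16.85] shift_cm [ -5.11 -17.5    2.15] n 18.36022247198258<stdin>:5: DeprecationWarning: Arrays of 2-dimensional vectors are deprecated. Use arrays of 3-dimensional vectors instead. (deprecated in NumPy 2.0)
```

```bash
python3 - <<'E'
from h import *
go([.568,-.2692,.20],yawR(203.8))
E
```

```text
at [ 0.4789 -0.065   0.2915] turn [-16.63   0.36 -40.48] shift_cm [  0.09 -22.28   9.15] n 24.086561548592943
```

Emit:
send_rows --moves '[[[-2.77,0.06,-6.75,0,0,0,0.7],[-2.77,0.06,-6.75,0,0,0,0.7],[-2.77,0.06,-6.75,0,0,0,0.7],[-2.77,0.06,-6.75,0,0,0,0.7],[-2.77,0.06,-6.75,0,0,0,0.7]]]'

```text
time_s: 34.7
position: [0.4787, -0.065, 0.2916]
tcp_rot: [[-0.955, -0.298, 0.018], [-0.298, 0.954, -0.043], [-0.004, -0.047, -0.999]]
force: [-0.1, -0.1, -0.9]
opening: 0.852
```

Emit:
send_rows --moves '[[[-2.77,0.06,-6.75,0,0,0,0.7],[0,0,0,0,-4.4,0,0.7],[0,0,0,0,-4.4,1,0.7],[0,0,0,0,-4.4,2,0.7],[0,0,0,0,-4.4,2,0.7]]]'

```text
time_s: 35.2
position: [0.5507, -0.2279, 0.2413]
tcp_rot: [[-0.915, -0.404, 0.001], [-0.404, 0.915, -0.001], [-0.001, -0.001, -1.0]]
force: [0.8, 0.4, 0.5]
opening: 0.848
```

Emit:
send_rows --moves '[[[0,0,0,0,-4.4,2,0.7],[0,0,0,0,0,2,0.7],[0,0,0,0,0,0,0.7],[0,0,0,0,0,0,0.7],[0,0,0,0,0,0,0.7]]]'

```text
time_s: 35.7
position: [0.5679, -0.2657, 0.2028]
tcp_rot: [[-0.915, -0.404, 0.002], [-0.404, 0.915, -0.001], [-0.001, -0.002, -1.0]]
force: [0.1, 0.6, 0.3]
opening: 0.852
```

```bash
python3 - <<'E'
from h import *
s,p,R=st(); print(p,R,s["opening"],s["joint_positions"][5])
cm,im=shot("b2B")
m=regions_of("wrist","block4_c"); print([(d["p"],d["mask"].sum()) for d in m][:3])
h=np.radians(113.8); u=np.array([np.cos(h),np.sin(h)]); n=np.array([-u[1],u[0]]); c=np.array([.568,-.2692])
Q=[[*(c+a*u+b*n),.04] for a,b in((.032,.021),(.032,-.021),(-.032,-.021),(-.032,.021))]
cv2.polylines(im,[np.round(proj(cm,Q)).astype(np.int32)],True,(0,255,0),1)
cv2.imwrite("pics/v11.png",cv2.resize(im[140:340,190:450],None,fx=3,fy=3))
go([*c,.016],yawR(203.8))
E
```

```text
[ 0.5679 -0.2657  0.2028] [[-0.9147 -0.4042  0.0016]
 [-0.4042  0.9147 -0.001 ]
 [-0.001  -0.0016 -1.    ]] 0.8516235673942069 -149.11052959814253
[(0.89, np.int64(3246))]
at [ 0.5681 -0.2658  0.2032] turn [-0.14  0.08  0.04] shift_cm [ 0.15 -0.31 18.72] n 18.71926503266809
```

View pics/v11.png

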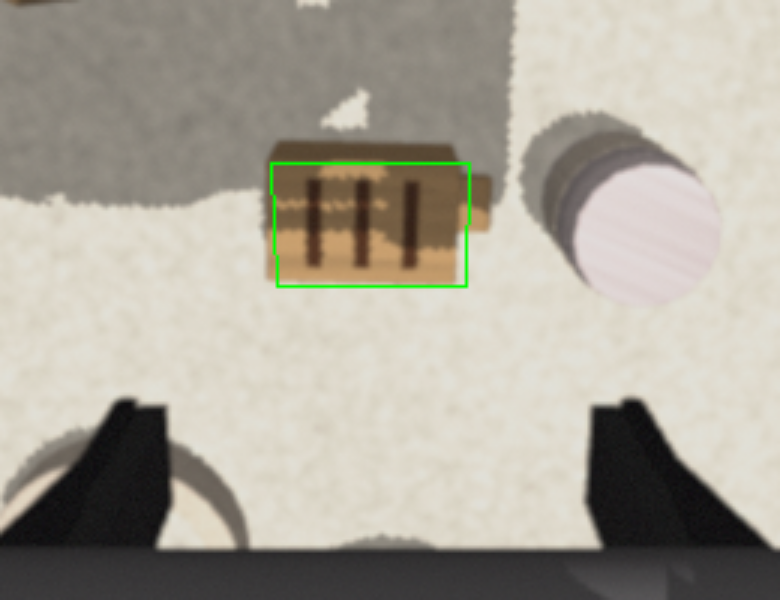

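Emit:
send_rows --moves '[[[0,0,0,0.28,-0.63,4,0.7],[0,0,0,0,0,4.5,0.7],[0,0,0,0,0,4.5,0.7],[0,0,0,0,0,3.5,0.7],[0,0,0,0,0,1.5,0.7]]]'

```text
time_s: 36.3
position: [0.5662, -0.2716, 0.0192]
tcp_rot: [[-0.915, -0.404, -0.003], [-0.404, 0.915, 0.002], [0.002, 0.004, -1.0]]
force: [0.2, 0.1, 1.2]
opening: 0.852
```

Emit:
send_rows --moves '[[[0,0,0,0,0,0.7,0.7],[0,0,0,0,0,0,0.7],[0,0,0,0,0,0,0],[0,0,0,0,0,0,-1],[0,0,0,0,0,0,-1]]]'

```text
time_s: 36.8
position: [0.5686, -0.2738, 0.0165]
tcp_rot: [[-0.915, -0.403, 0.003], [-0.403, 0.915, -0.002], [-0.002, -0.003, -1.0]]
force: [-0.7, 1.3, 6.0]
opening: 0.739
```

Emit:
send_rows --moves '[[[0,0,0,0,0,0,-1],[0,0,0,0,0,0,-1],[0,0,0,0,0,0,-1],[0,0,0,0,0,0,-1],[0,0,0,0,0,0,-1]]]'

```text
time_s: 37.3
position: [0.5686, -0.2738, 0.0164]
tcp_rot: [[-0.915, -0.403, 0.003], [-0.403, 0.915, -0.002], [-0.002, -0.003, -1.0]]
force: [-1.6, 1.1, 7.7]
opening: 0.732
```

Emit:
send_rows --moves '[[[0,0,0,0,0,-2,-1],[0,0,0,0,0,-4.5,-1],[0,0,0,0,0,-4.5,-1],[0,0,0,0,0,-4.5,-1],[0,0,0,0,0,-4.5,-1]]]'

```text
time_s: 37.8
position: [0.5672, -0.273, 0.2166]
tcp_rot: [[-0.915, -0.403, 0.0], [-0.403, 0.915, -0.0], [-0.0, -0.001, -1.0]]
force: [1.0, 0.1, -1.2]
opening: 0.736
```

Emit:
send_rows --moves '[[[0,0,0,-1.67,4.33,0,-1],[0,0,0,-1.67,4.33,0,-1],[0,0,0,-1.67,4.33,0,-1],[0,0,0,-1.67,4.33,0,-1],[0,0,0,-1.67,4.33,0,-1]]]'

```text
time_s: 38.3
position: [0.5562, -0.0398, 0.2149]
tcp_rot: [[-0.915, -0.403, 0.001], [-0.403, 0.915, -0.0], [-0.001, -0.001, -1.0]]
force: [1.0, 0.9, -1.3]
opening: 0.735
```

Emit:
send_rows --moves '[[[0,0,0,-1.67,4.33,0,-1],[0,0,0,-1.67,4.33,0,-1],[0,0,0,-1.67,4.33,0,-1],[0,0,0,-1.67,4.33,0,-1],[0,0,0,-1.67,4.33,0,-1]]]'

```text
time_s: 38.8
position: [0.5454, 0.1921, 0.2148]
tcp_rot: [[-0.915, -0.403, 0.001], [-0.403, 0.915, -0.0], [-0.001, -0.001, -1.0]]
force: [1.3, -0.6, -0.8]
opening: 0.736
```

Emit:
send_rows --moves '[[[0,0,0,-1.67,4.33,0,-1],[0,0,0,-1.67,4.33,0,-1],[0,0,7.8,0,0,0,-1],[0,0,7.8,0,0,0,-1],[0,0,7.8,0,0,0,-1]]]'

```text
time_s: 39.3
position: [0.541, 0.2838, 0.2145]
tcp_rot: [[-1.0, -0.002, 0.0], [-0.002, 1.0, -0.0], [-0.0, -0.0, -1.0]]
force: [0.1, 0.8, -1.8]
opening: 0.733
```

Emit:
send_rows --moves '[[[0,0,7.8,0,0,0,-1],[0,0,7.8,0,0,0,-1],[0,0,7.8,0,0,0,-1],[0,0,7.8,0,0,0,-1],[0,0,7.8,0,0,0,-1]]]'

```text
time_s: 39.8
position: [0.5413, 0.283, 0.2146]
tcp_rot: [[-0.778, 0.629, 0.0], [0.629, 0.778, -0.0], [-0.0, 0.0, -1.0]]
force: [0.1, 0.3, -1.1]
opening: 0.735
```

Emit:
send_rows --moves '[[[0,0,7.8,0,0,0,-1],[0,0,7.8,0,0,0,-1],[0,0,7.8,0,0,0,-1],[0,0,7.8,0,0,0,-1],[0,0,7.8,0,0,0,-1]]]'

```text
time_s: 40.3
position: [0.5413, 0.2829, 0.2146]
tcp_rot: [[-0.209, 0.978, 0.0], [0.978, 0.209, -0.0], [-0.0, 0.0, -1.0]]
force: [-0.5, 0.4, -1.2]
opening: 0.733
```

Emit:
send_rows --moves '[[[0,0,7.8,0,0,0,-1],[0,0,7.8,0,0,0,-1],[0,0,0,0,0,0,-1],[0,0,0,0,0,0,-1],[0,0,0,0,0,0,-1]]]'

```text
time_s: 40.8
position: [0.5414, 0.283, 0.2145]
tcp_rot: [[0.054, 0.999, 0.0], [0.999, -0.054, -0.0], [-0.0, 0.0, -1.0]]
force: [0.3, -0.2, -0.8]
opening: 0.736
```

```bash
python3 - <<'E'
from h import *
s,p,R=st(); t=o+Rj@[0,.08]; go([*t,.034],yawR(86.94)); print(s["opening"])
E
```

```text
at [0.5414 0.283  0.2145] turn [ 0.01  0.01 -0.06] shift_cm [-0.07  0.08 18.05] n 18.046182866039473
0.7357667291335535
```

Emit:
send_rows --moves '[[[0,0,0,-0.07,0.08,4.5,-1],[0,0,0,0,0,4.5,-1],[0,0,0,0,0,4.5,-1],[0,0,0,0,0,3,-1],[0,0,0,0,0,1,-1]]]'

```text
time_s: 41.3
position: [0.5398, 0.2815, 0.0358]
tcp_rot: [[0.055, 0.998, -0.006], [0.998, -0.055, -0.002], [-0.003, -0.006, -1.0]]
force: [-0.1, 0.5, -0.6]
opening: 0.728
```

Emit:
send_rows --moves '[[[0,0,0,0,0,0.5,-1],[0,0,0,0,0,0.2,-1],[0,0,0,0.2,0,0,-1],[0,0,0,0.2,0,0,-1],[0,0,0,0,0,0,-1]]]'

```text
time_s: 41.8
position: [0.5435, 0.287, 0.0338]
tcp_rot: [[0.056, 0.998, 0.003], [0.998, -0.056, 0.001], [0.001, 0.003, -1.0]]
force: [0.1, -0.1, -1.8]
opening: 0.735
```

Emit:
send_rows --moves '[[[0,0,0,0.1,0,0,-1],[0,0,0,0.1,0,0,-1],[0,0,0,0,0,0,-1],[0,0,0,0,0,0,-1],[0,0,0,0,0,0,-1]]]'

```text
time_s: 42.3
position: [0.5426, 0.2883, 0.0323]
tcp_rot: [[0.056, 0.998, -0.0], [0.998, -0.056, -0.0], [-0.0, -0.0, -1.0]]
force: [-0.7, -0.1, -0.2]
opening: 0.73
```

```bash
python3 - <<'E'
from h import *
s,p,R=st(); print(p,s["force"],s["moment"],Rj.T@(p[:2]-o))
E
```

```text
[0.5426 0.2883 0.0323] [-0.6944 -0.1352 -0.2275] [-0.0881  0.0826  0.0024] [0.0001 0.086 ]
```

Emit:
send_rows --moves '[[[0,0,0,0,0,0.2,-1],[0,0,0,0.15,0,0.1,-1],[0,0,0,0,0,0,-1],[0,0,0,0,0,0,-1],[0,0,0,0,0,0,-1]]]'

```text
time_s: 42.8
position: [0.5427, 0.2899, 0.0294]
tcp_rot: [[0.056, 0.998, 0.0], [0.998, -0.056, -0.0], [-0.0, 0.0, -1.0]]
force: [-0.4, -0.2, -0.9]
opening: 0.73
```

Emit:
send_rows --moves '[[[0,0,0,0.15,0,0,-1],[0,0,0,0,0,0,-1],[0,0,0,0,0,0,-1],[0,0,0,0,0,0,-1],[0,0,0,0,0,0,-1]]]'

```text
time_s: 43.3
position: [0.5427, 0.2908, 0.0294]
tcp_rot: [[0.056, 0.998, -0.0], [0.998, -0.056, -0.001], [-0.001, -0.0, -1.0]]
force: [-1.4, -3.3, 0.9]
opening: 0.732
```

Contact. Back off slightly and release.

Emit:
send_rows --moves '[[[0,0,0,-0.07,0,0.05,-1],[0,0,0,0,0,0,0.6],[0,0,0,0,0,0,1],[0,0,0,0,0,0,1],[0,0,0,0,0,0,1]]]'

```text
time_s: 43.8
position: [0.543, 0.291, 0.029]
tcp_rot: [[0.056, 0.998, 0.001], [0.998, -0.056, 0.0], [0.0, 0.001, -1.0]]
force: [0.5, -0.4, -0.1]
opening: 0.961
```

Emit:
send_rows --moves '[[[0,0,0,0,0,0,1],[0,0,0,0,0,0,1],[0,0,0,0,0,0,1],[0,0,0,0,0,-1,1],[0,0,0,0,0,-3,1]]]'

```text
time_s: 44.3
position: [0.5405, 0.2898, 0.0671]
tcp_rot: [[0.057, 0.998, -0.006], [0.998, -0.057, -0.002], [-0.002, -0.006, -1.0]]
force: [0.4, -0.3, -0.4]
opening: 1.0
```

Emit:
send_rows --moves '[[[0,0,0,0,0,-4.5,1],[0,0,0,0,0,-4.5,1],[0,0,0,0,0,-4.5,1],[0,0,0,0,0,-4.5,1],[0,0,0,0,0,-2.5,1]]]'

```text
time_s: 44.8
position: [0.5442, 0.2912, 0.2794]
tcp_rot: [[0.056, 0.998, 0.007], [0.998, -0.056, 0.002], [0.003, 0.007, -1.0]]
force: [0.6, 0.7, -0.4]
opening: 1.003
```

```bash
python3 - <<'E'
from h import *
print(st()[1])
cm,im=shot("r2")
for t in["block3_c","block4_c","block3_tab","block4_tab","block1_c","block2_c","pin_grip"]:
    print(t,[(d["location"],round(float(d["p"]),2),proj(cm,d["location"])[0].round(),Rj.T@(d["location"][:2]-o)) for d in spot_in("wrist",t)][:3])
go([.477,.084,.28],yawR(210))
E
```

```text
[0.5442 0.2912 0.2794]
block3_c [([0.5487, 0.3285, 0.0508], 0.78, array([317., 169.]), array([0.004 , 0.1265]))]
block4_c [([0.5452, 0.2905, 0.0542], 0.6, array([316., 203.]), array([0.0026, 0.0884]))]
block3_tab [([0.544, 0.332, 0.0521], 0.88, array([313., 167.]), array([-0.0008,  0.1297]))]
block4_tab [([0.5413, 0.2901, 0.0496], 0.81, array([312., 202.]), array([-0.0013,  0.0878]))]
block1_c []
block2_c []
pin_grip [([0.475, 0.0945, 0.1059], 0.93, array([267., 375.]), array([-0.057 , -0.1111])), ([0.5502, 0.4981, 0.0196], 0.34, array([309.,   9.]), array([-0.0035,  0.2959])), ([0.5628, 0.1736, 0.0669], 0.18, array([335., 297.]), array([ 0.0264, -0.0274]))]
at [0.5417 0.2903 0.2719] turn [  -0.22   -0.17 -123.24] shift_cm [ 15.91 -14.63  -0.81] n 21.63119841009019
```

Emit:
send_rows --moves '[[[0,0,0,-4.18,-1.07,0,1],[0,0,0,-4.18,-1.07,0,1],[0,0,0,-4.18,-1.07,0,1],[0,0,0,-4.18,-1.07,0,1],[0,0,0,-4.18,-1.07,0,1]]]'

```text
time_s: 45.7
position: [0.4762, 0.0836, 0.2727]
tcp_rot: [[0.056, 0.998, -0.002], [0.998, -0.056, -0.0], [-0.0, -0.002, -1.0]]
force: [1.2, -0.8, 0.0]
opening: 0.997
```

Emit:
send_rows --moves '[[[0,0,8.13,0,0,0,1],[0,0,8.13,0,0,0,1],[0,0,8.13,0,0,0,1],[0,0,8.13,0,0,0,1],[0,0,8.13,0,0,0,1]]]'

```text
time_s: 46.2
position: [0.4769, 0.0849, 0.2726]
tcp_rot: [[0.698, 0.716, -0.003], [0.716, -0.698, 0.0], [-0.002, -0.002, -1.0]]
force: [0.2, 0.2, 0.3]
opening: 1.002
```

Emit:
send_rows --moves '[[[0,0,8.13,0,0,0,1],[0,0,8.13,0,0,0,1],[0,0,0,0,0,0,1],[0,0,0,0,0,0,1],[0,0,0,0,0,0,1]]]'

```text
time_s: 46.7
position: [0.4773, 0.085, 0.2734]
tcp_rot: [[0.866, 0.5, -0.001], [0.5, -0.866, -0.0], [-0.001, -0.0, -1.0]]
force: [0.6, 0.1, -0.5]
opening: 1.002
```

```bash
python3 - <<'E'
from h import *
print(st()[1])
cm,im=shot("p2")
P=[[.4768,.0845,.117],[.4768,.0845,.071]]; print(proj(cm,P))
go([.4768,.0845,.076],yawR(30))
for q in proj(cm,P): cv2.circle(im,tuple(int(round(x)) for x in q),2,(0,255,0),-1)
r=load("r2")[1]
cv2.imwrite("pics/v12.png",np.hstack([im[100:400,180:480],r[100:400,160:460]]))
E
```

```text
[0.4773 0.085  0.2734]
[[315.683  216.8846]
 [315.7498 206.3449]]
at [0.4774 0.085  0.2736] turn [-0.02  0.03 -0.05] shift_cm [-0.08  0.02 19.76] n 19.756594673657684
```

View pics/v12.png

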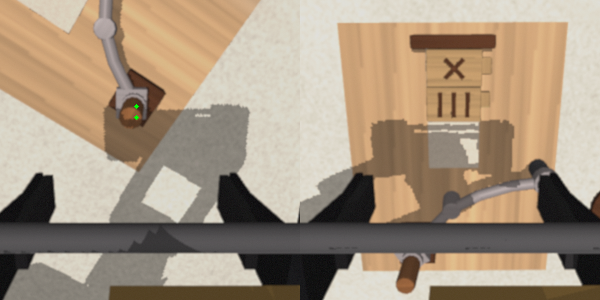

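Emit:
send_rows --moves '[[[0,0,0,0.1,-0.3,4.5,1],[0,0,0,0,0,4.5,1],[0,0,0,0,0,4.5,1],[0,0,0,0,0,4,1],[0,0,0,0,0,1.6,1]]]'

```text
time_s: 47.25
position: [0.4747, 0.0881, 0.0796]
tcp_rot: [[0.867, 0.499, -0.006], [0.499, -0.867, 0.0], [-0.005, -0.003, -1.0]]
force: [-0.0, -0.5, 0.2]
opening: 0.997
```

Emit:
send_rows --moves '[[[0,0,0,0,0,0.5,1],[0,0,0,0,0,0,1],[0,0,0,0,0,0,0],[0,0,0,0,0,0,-1],[0,0,0,0,0,0,-1]]]'

```text
time_s: 47.75
position: [0.4778, 0.0881, 0.079]
tcp_rot: [[0.867, 0.498, 0.003], [0.498, -0.867, -0.0], [0.002, 0.002, -1.0]]
force: [0.7, -0.3, -0.1]
opening: 0.81
```

Emit:
send_rows --moves '[[[0,0,0,0,0,0,-1],[0,0,0,0,0,0,-1],[0,0,0,0,0,0,-1],[0,0,0,0,0,0,-1],[0,0,0,0,0,0,-1]]]'

```text
time_s: 48.25
position: [0.4769, 0.0881, 0.0779]
tcp_rot: [[0.867, 0.498, 0.0], [0.498, -0.867, -0.0], [-0.0, 0.0, -1.0]]
force: [0.3, -0.3, -0.3]
opening: 0.356
```

Emit:
send_rows --moves '[[[0,0,0,0,0,0,-1],[0,0,0,0,0,0,-1],[0,0,0,0,0,0,-1],[0,0,0,0,0,0,-1],[0,0,0,0,0,0,-1]]]'

```text
time_s: 48.75
position: [0.4771, 0.0878, 0.0779]
tcp_rot: [[0.867, 0.498, 0.0], [0.498, -0.867, -0.001], [0.0, 0.001, -1.0]]
force: [0.4, -2.2, -1.1]
opening: 0.269
```

Emit:
send_rows --moves '[[[0,0,0,0,0,-1,-1],[0,0,0,0,0,-2,-1],[0,0,0,0,0,-2,-1],[0,0,0,0,0,-3,-1],[0,0,0,0,0,-4,-1]]]'

```text
time_s: 49.25
position: [0.4747, 0.0889, 0.1982]
tcp_rot: [[0.867, 0.498, -0.005], [0.498, -0.867, 0.001], [-0.004, -0.004, -1.0]]
force: [0.5, -0.3, -0.9]
opening: 0.27
```

Emit:
send_rows --moves '[[[0,0,0,0,0,-4,-1],[0,0,0,0,0,-2,-1],[0,0,0,0,0,0,-1],[0,0,0,0,0,0,-1],[0,0,0,0,0,0,-1]]]'

```text
time_s: 49.75
position: [0.4754, 0.0884, 0.2566]
tcp_rot: [[0.867, 0.498, -0.004], [0.498, -0.867, 0.0], [-0.003, -0.002, -1.0]]
force: [0.4, -0.6, -1.2]
opening: 0.268
```

```bash
python3 - <<'E'
from h import *
s,p,R=st(); print(p,s["force"],s["opening"])
cm,im=shot("out")
tip=p+R@[0,0,.074]; print("pred tip px",proj(cm,tip), proj(cm,p+R@[0,0,.02]))
# find shank in picture: dark column below fingers
c=im[230:330,290:345]; print(cv2.cvtColor(c,cv2.COLOR_BGR2GRAY)[::8,::4])
for t in["block3_c","block4_c","spring_arm","pin_tip","pin_grip"]:
    print(t,[(d["location"],round(float(d["p"]),2),proj(cm,d["location"])[0].round(),Rj.T@(d["location"][:2]-o)) for d in spot_in("wrist",t)][:2])
go([.5037,-.4154,p[2]],yawR(90))
E
```

```text
[0.4754 0.0884 0.2566] [ 0.4413 -0.5771 -1.2182] 0.26846224359575904
pred tip px [[315.2234 244.1831]] [[314.9947 274.3928]]
[[113 111 111 109 112 111 113 109 110  80 116 116 116 115]
 [116 117 116 115 111 110 107 107 112 112 110 111 116 115]
 [111 112 113 114 116  76  77  78  76 109 111 112 113 112]
 [103 109 109 110 113  76  78  80  76 109 114 109 131 145]
 [157 178 129 100 141  80  83  80  81  93 116 150 146 147]
 [221 224  88 102 103  95  70  82  91 103 103  86 142 189]
 [ 27  87  95  58  58  56  58  59  61  56  53  87  75  26]
 [ 22  75  58  58  57  55  59  59  57  57  55  56  50  25]
 [ 23  48  58  58  58  57  59  59  62  56  53  55  47  26]
 [ 22  55  57  59  56  58  60  59  61  57  55  55  52  24]
 [ 26  58  58  58  58  59  59  58  61  61  56  51  53  26]
 [ 33  59  62  63  67  73  75  78  77  73  58  53  52  37]
 [ 61  62  62  62  62  62  61  61  62  62  62  58  61  54]]
block3_c [([0.5415, 0.3269, 0.0503], 0.61, array([135.,  25.]), array([-0.0031,  0.1245]))]
block4_c [([0.5479, 0.2889, 0.0548], 0.71, array([172.,  40.]), array([0.0054, 0.0869])), ([0.5473, 0.2491, 0.0622], 0.69, array([208.,  61.]), array([0.0069, 0.0471]))]
spring_arm [([0.548, 0.245, 0.0663], 0.65, array([210.,  62.]), array([0.0078, 0.0431]))]
pin_tip [([0.4787, 0.0888, 0.2716], 0.79, array([317., 299.]), array([-0.053 , -0.1166])), ([0.5345, -0.1711, 0.052], 0.73, array([531., 270.]), array([ 0.0166, -0.3731]))]
pin_grip [([0.4811, 0.0907, 0.2739], 0.64, array([316., 295.]), array([-0.0507, -0.1146]))]
at [0.4766 0.0881 0.2571] turn [ -0.09   0.05 -60.15] shift_cm [-50.35   2.71   0.05] n 50.423853557157
```

Emit:
send_rows --moves '[[[0,0,-7.52,0,0,0,-1],[0,0,-7.52,0,0,0,-1],[0,0,-7.52,0,0,0,-1],[0,0,-7.52,0,0,0,-1],[0,0,-7.52,0,0,0,-1]]]'

```text
time_s: 50.55
position: [0.4768, 0.0881, 0.2576]
tcp_rot: [[0.378, 0.926, -0.001], [0.926, -0.378, -0.0], [-0.0, -0.001, -1.0]]
force: [-0.2, -0.1, -0.4]
opening: 0.269
```

Emit:
send_rows --moves '[[[0,0,-7.52,0,0,0,-1],[0,0,-7.52,0,0,0,-1],[0,0,-7.52,0,0,0,-1],[0,0,0,-4.58,0.25,0,-1],[0,0,0,-4.58,0.25,0,-1]]]'

```text
time_s: 51.05
position: [0.4819, -0.0034, 0.2577]
tcp_rot: [[-0.004, 1.0, 0.0], [1.0, 0.004, 0.0], [0.0, 0.0, -1.0]]
force: [2.4, -0.3, -0.8]
opening: 0.267
```

Emit:
send_rows --moves '[[[0,0,0,-4.58,0.25,0,-1],[0,0,0,-4.58,0.25,0,-1],[0,0,0,-4.58,0.25,0,-1],[0,0,0,-4.58,0.25,0,-1],[0,0,0,-4.58,0.25,0,-1]]]'

```text
time_s: 51.55
position: [0.4943, -0.2344, 0.2576]
tcp_rot: [[0.0, 1.0, -0.0], [1.0, -0.0, 0.0], [0.0, -0.0, -1.0]]
force: [0.8, 0.6, -0.7]
opening: 0.264
```

Emit:
send_rows --moves '[[[0,0,0,-4.58,0.25,0,-1],[0,0,0,-4.58,0.25,0,-1],[0,0,0,-4.58,0.25,0,-1],[0,0,0,-4.58,0.25,0,-1],[0,0,0,0,0,0,-1]]]'

```text
time_s: 52.05
position: [0.5042, -0.4227, 0.257]
tcp_rot: [[0.005, 1.0, 0.001], [1.0, -0.005, -0.004], [-0.004, 0.001, -1.0]]
force: [-0.5, -0.0, -0.7]
opening: 0.267
```

Emit:
send_rows --moves '[[[0,0,0,0,0,0,-1],[0,0,0,0,0,0,-1],[0,0,0,0,0,0,-1],[0,0,0,0,0,0,-1],[0,0,0,0,0,0,-1]]]'

```text
time_s: 52.55
position: [0.5049, -0.4147, 0.2583]
tcp_rot: [[-0.002, 1.0, 0.0], [1.0, 0.002, -0.0], [-0.0, 0.0, -1.0]]
force: [-0.0, 0.9, -0.8]
opening: 0.27
```

```bash
python3 - <<'E'
from h import *
go([.5037,-.4154,.15],yawR(90))
cm,im=shot("st"); print(proj(cm,[.5037,-.4154,.066]),[(d["location"],d["p"]) for d in spot_in("wrist","stand_hole")][:2])
u,v=proj(cm,[.5037,-.4154,.066])[0].astype(int)
g=cv2.cvtColor(im[v-24:v+24,u-26:u+26],cv2.COLOR_BGR2GRAY); print(u-26,v-24); print(g[::3,::3])
E
```

```text
at [ 0.5049 -0.4147  0.2583] turn [0.02 0.02 0.09] shift_cm [-0.07 -0.12 10.83] n 10.83485224470164
[[315.1385 208.5937]] [([0.5041, -0.4181, 0.0659], 0.58)]
289 184
[[175 170 163 171 166 168 168 167 156 148 154 152 146 139 134 127 122 110]
 [175 169 163 171 163 166 169 170 160 151 159 166 166 169 169 171 163 156]
 [175 168 164 171 163 166 164 169 160 149 158 168 167 170 169 169 164 154]
 [175 169 163 171 163 166 161 169 159 151 158 168 167 171 167 168 163 154]
 [176 169 165 172 163 166 162 167 159 152 160 169 165 171 167 168 163 151]
 [174 169 165 171 164 166 163 166 147 137 145 168 166 171 167 166 162 153]
 [175 169 165 170 163 165 164 132 201 220 157 125 164 171 168 166 161 152]
 [174 167 166 170 163 165 143  89  96 117  94  81 139 170 168 165 160 152]
 [175 168 167 169 163 163 131  86  93  95  90  77 123 170 168 164 157 154]
 [175 170 163 167 165 163 142  85  90  90  86  77 136 168 168 162 157 158]
 [136 167 163 166 164 163 165 118  91  89  84 113 157 168 168 162 157 159]
 [106 148 163 168 166 162 170 156 136 121 138 160 165 165 169 162 155 162]
 [109 104 119 167 165 162 167 163 154 149 164 167 161 158 166 160 151 163]
 [108 105  98 131 164 160 164 142 154 153 108 104 103  98 103  99  93 102]
 [108 106 100 103 146 153 111 100 111 123 104 104 101 101 103 102  94 103]
 [107 105 101 104 103  99 101 101  96  96 104 104 100 100 105 101  94 104]]
```

Emit:
send_rows --moves '[[[0,0,0,-0.02,0,4,-1],[0,0,0,0,0,4,-1],[0,0,0,0,0,2.5,-1],[0,0,0,0,0,1.3,-1],[0,0,0,0,0,0,-1]]]'

```text
time_s: 53.15
position: [0.5039, -0.4149, 0.1381]
tcp_rot: [[-0.0, 1.0, -0.002], [1.0, 0.0, 0.003], [0.003, -0.002, -1.0]]
force: [0.2, 0.7, -0.4]
opening: 0.265
```

Emit:
send_rows --moves '[[[0,0,0,0,0,0.5,-1],[0,0,0,0,0,0.5,-1],[0,0,0,0,0,0.5,-1],[0,0,0,0,0,0.5,-1],[0,0,0,0,0,0,-1]]]'

```text
time_s: 53.65
position: [0.5043, -0.4156, 0.1195]
tcp_rot: [[-0.0, 1.0, -0.001], [1.0, 0.0, 0.001], [0.001, -0.001, -1.0]]
force: [0.6, 0.1, -1.0]
opening: 0.267
```

In the hole with no force; continue to the collar.

Emit:
send_rows --moves '[[[0,0,0,0,0,1,-1],[0,0,0,0,0,1,-1],[0,0,0,0,0,1,-1],[0,0,0,0,0,0.7,-1],[0,0,0,0,0,0,-1]]]'

```text
time_s: 54.15
position: [0.5038, -0.4151, 0.0811]
tcp_rot: [[-0.0, 1.0, -0.002], [1.0, 0.0, 0.002], [0.002, -0.002, -1.0]]
force: [0.4, 0.3, -0.6]
opening: 0.269
```

Emit:
send_rows --moves '[[[0,0,0,0,0,0.2,-1],[0,0,0,0,0,0.15,-1],[0,0,0,0,0,0,-1],[0,0,0,0,0,0,-1],[0,0,0,0,0,0,-1]]]'

```text
time_s: 54.65
position: [0.5047, -0.416, 0.0798]
tcp_rot: [[-0.0, 1.0, 0.001], [1.0, 0.0, -0.001], [-0.001, 0.001, -1.0]]
force: [0.0, 0.2, -1.0]
opening: 0.266
```

Emit:
send_rows --moves '[[[0,0,0,0,0,0.1,-1],[0,0,0,0,0,0,-1],[0,0,0,0,0,0,0],[0,0,0,0,0,0,1],[0,0,0,0,0,0,1]]]'

```text
time_s: 55.15
position: [0.5047, -0.416, 0.0786]
tcp_rot: [[-0.0, 1.0, 0.0], [1.0, 0.0, -0.0], [-0.0, 0.0, -1.0]]
force: [0.3, -0.3, 0.8]
opening: 0.457
```

Emit:
send_rows --moves '[[[0,0,0,0,0,0,1],[0,0,0,0,0,0,1],[0,0,0,0,0,0,1],[0,0,0,0,0,0,1],[0,0,0,0,0,0,1]]]'

```text
time_s: 55.65
position: [0.5046, -0.4159, 0.0785]
tcp_rot: [[-0.0, 1.0, 0.0], [1.0, 0.0, -0.0], [-0.0, 0.0, -1.0]]
force: [0.1, -0.5, -0.3]
opening: 0.913
```

Emit:
send_rows --moves '[[[0,0,0,0,0,-3,1],[0,0,0,0,0,-4.5,1],[0,0,0,0,0,-4.5,1],[0,0,0,0,0,-4.5,1],[0,0,0,0,0,-3,1]]]'

```text
time_s: 56.15
position: [0.5053, -0.4167, 0.2775]
tcp_rot: [[-0.0, 1.0, 0.004], [1.0, 0.0, -0.004], [-0.004, 0.004, -1.0]]
force: [0.7, -0.7, -0.4]
opening: 1.001
```

Emit:
send_rows --moves '[[[0,0,0,0,0,0,1],[0,0,0,0,0,0,1],[0,0,0,0,0,0,1],[0,0,0,0,0,0,1],[0,0,0,0,0,0,1]]]'

```text
time_s: 56.65
position: [0.5041, -0.4154, 0.2717]
tcp_rot: [[-0.0, 1.0, -0.002], [1.0, 0.0, 0.002], [0.002, -0.002, -1.0]]
force: [0.0, 0.6, 0.6]
opening: 1.002
```

```bash
python3 - <<'E'
from h import *
print(st()[1])
cm,im=shot("end"); P=proj(cm,[[.5045,-.4155,.117],[.5045,-.4155,.071]]); print(P)
print("pin",[(d["location"],d["p"]) for d in spot_in("wrist","pin_grip")][:2])
ct,t=shot("topE","top"); cs,sc=shot("scE","scene")
for n in["block3_c","block4_c","spring_arm","ink_tin","pin_grip"]: print(n,[(d["location"],round(float(d["p"]),2)) for d in spot_in("top",n)][:2])
j=cv2.resize(t[195:305,195:330],None,fx=3.5,fy=3.5); k=im[130:400,200:440]; 
s2=cv2.resize(sc[190:290,290:450],None,fx=2.5,fy=2.5)
H=j.shape[0]; pad=lambda i:cv2.copyMakeBorder(i,0,max(0,H-i.shape[0]),0,0,cv2.BORDER_CONSTANT)
cv2.imwrite("pics/v13.png",np.hstack([j,pad(k[:,:300])])); 
E
```

```text
[ 0.5041 -0.4154  0.2717]
[[317.0057 217.267 ]
 [316.999  206.8066]]
pin [([0.5023, -0.4128, 0.1191], 0.92)]
block3_c [([0.544, 0.3274, 0.0467], 0.6), ([0.543, 0.2462, 0.068], 0.59)]
block4_c [([0.5446, 0.2882, 0.053], 0.89)]
spring_arm [([0.7178, -0.1762, 0.0992], 0.68), ([0.5424, 0.2432, 0.0637], 0.66)]
ink_tin [([0.5335, -0.1927, 0.0624], 0.74), ([0.3759, -0.5203, 0.0132], 0.67)]
pin_grip []
```

View pics/v13.png

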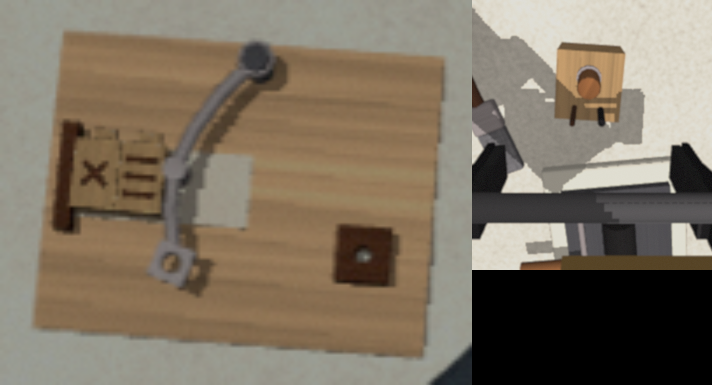

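```bash
python3 -c "
from rig import bot; print(bot.hand_in())"
```

```text
the job is handed in; nothing more can be done
None
```

The job is done and handed in at about 57 s of the 210 s; no verdict is reported. I drew the arm back with the pin and pinned it in the keeper. I then laid the two blocks that were there (numbers 3 and 4) against the fixed edge, tabs to the pivot side. Finally I pulled the pin so the arm swung shut, and put it back in its stand.

**Last checks:**
- **Row:** the last top picture shows the blocks side by side against the fixed edge, with the arm's nub pressing on the last one.
- **Block positions:** the network's estimates agree with the row: about x 0 to 5 mm in the jig frame, and y about 125 and 87 mm.
- **Pin:** the last wrist picture shows it upright in its stand. The gripper height at release put its tip about 4 to 5 mm above the bench. The network placed its handle within about 4 mm of where the hole was measured.
- **Squeeze force:** I could not measure it. I infer it from the picture.

**What disagreed or went off plan:**
- **Keeper hole:** the near view put it about 4 mm from the far view, and I used the near one.
- **Block 4:** it was knocked a couple of centimetres aside during the run, and I measured it again before grasping.
- **Force spike:** lowering block 3 gave a brief 31 N on the wrist.
- **Wrist tilt:** while empty, the wrist tilted once at its last joint's limit, and I straightened it.
- **Ink tin:** the estimates stayed within a few millimetres of its start. I did not check the other bench items again.

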